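# Close a colour pot in the lid press

### The arm

A 6-joint arm with a two-finger parallel gripper is mounted at the origin on a cart in front of the work surface, level with it; the furniture and walls round the work are solid. World frame = base frame: x ahead of the robot, y to its left, z up, the work surface at z = 0. Lengths are in m, angles in degrees, forces in N, time in s.
With the tool pointing down it reaches from about 0.3 to 0.75 m from the base axis. Payload 8.5 kg.
Tool frame: the origin (TCP) lies midway between the tips of the shut fingers; the grasp point (between the pads) lies 19 mm behind it; z points along the fingers, y is the line along which they close (so a half turn about z gives the same grasp; the last joint's range is limited). The gripper opens to 85 mm and grips with 20 to 120 N. Pads are 22 mm wide; open, the fingers measure 114 mm over their backs; the gripper's body (76 mm by 85 mm) begins 54 mm behind the grasp point. The pads swing forward as they close: fully open they stand 13 mm farther back than shut.
Start: joints at [-77.309, 21.807, 74.336, -0, 83.858, -12.336], TCP at [0.233, -0.498, 0.231] pointing down, gripper open.
Joint ranges: [-178.18, 178.18], [-50.72, 133.34], [12.68, 142.11], [-81.47, 261.47], [9.98, 163.14], [-165.26, 165.26]. Speed limits (degrees/s): [136.94, 136.94, 180, 180, 180, 180].

### API

Orientations are given as a 3x3 rotation matrix whose columns are the frame's x, y, z axes.
In Python, from rig import env gives the robot as it stands. The module is installed in compiled form; this text tells all that it offers.
- The arm moves only by the tool jog_arm, never from a script. Its argument "targets" is a list of rows, each a list of 6 numbers: the shift along the tool's x, y, z in cm, then the turn, a rotation vector about the tool's x, y, z in degrees. A call has 1 to 8 rows; each row is the pose to reach, as a shift and turn from the pose commanded when the call began, along the tool's axes at that moment; what a row does not reach only later rows make up. A row lasts 1/12 s, in which the tool goes at most 41.7 mm and 7.16 degrees, less where a joint would pass 70% of its speed; a pose out of reach is approached as far as the arm can. A call with a gripper value outside its range is refused whole. "hand" is the opening, from 0 (shut) to 1 (fully open), set as the call begins (left out, the last holds). The fingers move at their own pace and stop on an object; "newtons" is the grip in N (left out, the last holds). Time passes only in rows, so rows that repeat a pose let the fingers close. It gives the time, the measured TCP pose, the force, the opening and the grip force at its end, in the units of the state.
- env.observe(): the state, without advancing time (a new reading comes with each control period).
- env.get_image(name): name is "scene" or "side" or "wrist"; returns a dict with "frame" (480x640x3 uint8, red, green, blue), "depth" (480x640 float32, m along the optical axis (not along the pixel's ray), 0 where there is no reading), "fovy" (degrees; the focal length in pixels is half the picture's height over the tangent of half this angle, whatever the lens; pixels are square), "cx", "cy" (the principal point, pixels), "cam_to_world" (4x4, takes a point from camera to world coordinates). Camera axes: x right, y down, z forward; pixel columns grow to the right and rows downward; lengths in m; the calibration is good to about 2 mm. A picture is of the moment at which its call begins.
- env.close_job(): hands the job in; it is judged then, once.
Trained networks look in the newest picture that a camera, given by its name, has taken for a name from the list of things; names that differ only in an ending like _2 or _b are one class to them, and where a whole thing is asked for, a point or a joint stands for the part that bears it (a point fixed in the world has none). Each returns a list of dicts, best first, with "score" (0 to 1); they miss things now and then, are a little off and sometimes report something else, mostly with a low value. They report only what shows in the picture. A call takes as long as a camera call.
- env.regions_of(camera, target): "pixels" (480x640 bool, what is visible of it) and "point" ([row, column] in pixels, amid what is visible of it).
The state is a dict: "time_s": time; "q": joint angles; "qvel": joint speeds; "joint_efforts": joint torques, N m; "position": TCP position; "tool_rot": TCP orientation; "ft_force": force on the tool from outside, world axes, zero at the start; "wrist_torque": the same for the moment, N m; "grip_width": finger opening in m; "gripper_force": force on a finger pad.
Only numpy, scipy, OpenCV 4.12 (cv2) and the standard library are available. Lean on these libraries where they do the work, as an engineer would, in place of code of your own. Each camera call takes 0.05 s, during which the arm holds its last target. There are 200 camera calls.

### The job

The lid of the pot with the yellow lid is only half pushed on. Lift that pot by its side handle, keep it upright and stand it in the green lid press, centred under the pad and against the bent-rod stop at the back, then pull the red lever bar all the way down to its stop to press the lid fully home and let the lever spring back up. Leave the closed pot standing there and do not push the other things about.

Things in the scene. Friction and masses are not known exactly. Their poses are not given: they have to be found in the camera images.
- pot: white plastic pot with a yellow push-on lid (its dark seal shows while it is proud), the one to close; 95 mm across the body (too wide for a gripper), 105 mm across the lid, 80 mm high to the rim, top of the lid at 86 mm plus the amount it stands proud; 0.25 to 0.4 kg. Origin: centre of its underside. +z up. Its D-shaped side handle stands out to its own -x
- pot_grip (a point): middle of the upright part of the yellow-lidded pot's handle, at (-86, 0, 43) mm in the pot's frame. The handle is 18 mm wide along the pot's y, 10 mm thick along x, upright from 28 to 55 mm above the pot's underside, with 33 mm of free space between it and the wall; take it across its 18 mm width
- pot_lid (a joint): how far the yellow lid stands proud of home, in m: 0 is fully home on the rim, 0.006 to 0.008 at the start; it takes about 10 N to push and stays where it is left
- shut_pot: an equal pot with a blue lid that is already closed; a bystander. Origin: centre of its underside
- press: green bench press, fixed, open to its own -x, where the lever bar stands out. Base plate 215 x 202 x 12 mm; two posts (19 mm) at x = 12, y = +-83 mm; cross-head at 164 to 200 mm height, x = -32 to 68 mm; pad 62 mm across, its underside 131 mm above the table, comes down 32 mm. Origin: on the table under the nest's centre. A pot with its handle to -x passes between the posts
- press_nest (a point): where the centre of the pot's underside belongs: on the base plate (12 mm above the table) under the pad's axis. The bent-rod stop round the back of the nest, 9 mm high, leaves 1 mm behind a centred pot; axes as the press
- press_lever (a joint): lever angle in rad: 0 up at rest, grows as the bar is pulled down, stop at 0.66; a spring returns it (about 4 N at the bar at first, 12 N at the bottom with the lid)
- press_lever_bar (a point): centre of the red lever bar, a round bar 22 mm thick and 110 mm long along the press's y, held at its middle by the lever arm; 160 mm from the hinge, at rest 296 mm above the table and 100 mm in front of the nest, at the stop 193 mm above the table
- press_lever_hinge (a point): hinge axis of the lever, along the press's y, 240 mm above the table and 50 mm behind the nest's centre
- pigment_jar: small jar of green pigment with an ochre cap, 45 mm across, 56 mm high; a bystander. Origin: centre of its underside
- glue_bottle: white glue bottle, 50 mm across, 140 mm high; a bystander. Origin: centre of its underside
- masking_tape: roll of paper tape lying flat, 110 mm across, 24 mm high; a bystander. Origin: centre of its underside

How it is judged:
By the outcome, as a careful person would: the job done as asked, in the order asked, and still so for the second after the job is handed in, with the robot touching nothing.
It also fails if it takes over 54 s, if anything falls off the work surface, if the arm or the gripper's body presses on something with over 40 N, if the wrist force passes 120 N, or if a joint passes its speed limit or range.

## Working session

There is one attempt and no reset: what is moved stays moved. The work goes in short steps, Python scripts to look and compute and a tool call to move; the robot and the scene stay as the last step left them, time stands still between calls to the robot, and variables do not carry over. Pictures are saved under pics/ and viewed, at most 10 in all, crops included, and the job is handed in when it is done.

Besides the shell and the picture viewer there is one more tool, called after "Request:" as name(argument=value, ...), one argument or row to a line, values as JSON. jog_arm: Moves the arm, as the interface text tells. Its arguments: {"type":"object","properties":{"targets":{"type":"array","items":{"type":"array","items":{"type":"number"}}},"hand":{"type":"number"},"newtons":{"type":"number"}},"required":["targets"]}

```bash
mkdir -p pics; cat > h.py <<'E'
import numpy as np, cv2
from rig import env
def cloud(im):
    f=240/np.tan(np.radians(im["fovy"])/2); d=im["depth"]
    v,u=np.mgrid[:480,:640]
    P=np.stack([(u-im["cx"])/f*d,(v-im["cy"])/f*d,d],-1)
    T=np.array(im["cam_to_world"]); return P@T[:3,:3].T+T[:3,3]
def save(im,n): cv2.imwrite(f"pics/{n}.png",cv2.cvtColor(im["frame"],cv2.COLOR_RGB2BGR))
E
python3 - <<'E'
from h import *
s=env.observe(); print(s["position"],s["tool_rot"],s["time_s"])
fr=[]
for c in ["scene","side"]:
    im=env.get_image(c); fr.append(im["frame"]); P=cloud(im); np.savez(f"{c}.npz",P=P,frame=im["frame"],d=im["depth"])
    for t in ["pot","pot_grip","shut_pot","press","press_lever_bar","pigment_jar","glue_bottle","masking_tape"]:
        for r in env.regions_of(c,t)[:2]:
            m=r["pixels"]&(im["depth"]>0); q=P[m]
            if len(q): print(c,t,round(r["score"],2),np.round(r["point"]),m.sum(),np.percentile(q,[2,50,98],axis=0).round(3).tolist())
    save(im,c)
E
```

```text
[ 0.23260907 -0.49808162  0.23071206] [[ 9.06103010e-01  4.23057017e-01 -3.10516958e-04]
 [ 4.23057014e-01 -9.06101968e-01  1.40943839e-03]
 [ 3.14912773e-04 -1.40846274e-03 -9.99998959e-01]] 0.0
scene pot 0.67 [369. 277.] 4105 [[0.521, 0.253, 0.005], [0.586, 0.32, 0.078], [0.643, 0.347, 0.096]]
scene pot_grip 0.73 [368. 276.] 4061 [[0.52, 0.253, 0.006], [0.586, 0.32, 0.078], [0.642, 0.348, 0.096]]
scene shut_pot 0.93 [273. 284.] 2136 [[0.606, -0.057, 0.003], [0.666, 0.01, 0.072], [0.727, 0.04, 0.089]]
scene shut_pot 0.26 [369. 278.] 4225 [[0.52, 0.248, 0.0], [0.586, 0.319, 0.076], [0.646, 0.347, 0.096]]
scene press 0.56 [204. 319.] 6415 [[0.55, -0.4, 0.005], [0.652, -0.263, 0.114], [0.774, -0.174, 0.302]]
scene press_lever_bar 0.98 [148. 343.] 649 [[0.529, -0.504, 0.201], [0.583, -0.26, 0.287], [0.683, -0.19, 0.308]]
scene pigment_jar 0.67 [330. 297.] 487 [[0.582, 0.137, 0.0], [0.597, 0.166, 0.053], [0.624, 0.18, 0.059]]
scene glue_bottle 0.75 [335. 230.] 1406 [[0.687, 0.203, 0.005], [0.707, 0.244, 0.066], [0.738, 0.258, 0.128]]
scene masking_tape 0.97 [285. 399.] 1165 [[0.368, -0.1
[... 322 characters left out ...]
, [0.665, 0.012, 0.068], [0.728, 0.039, 0.089]]
side shut_pot 0.35 [302. 398.] 954 [[0.367, -0.136, 0.0], [0.418, -0.07, 0.02], [0.468, -0.033, 0.027]]
side press 0.66 [220. 335.] 4941 [[0.544, -0.454, 0.004], [0.649, -0.267, 0.134], [0.777, -0.173, 0.303]]
side press_lever_bar 0.66 [172. 361.] 383 [[0.528, -0.289, 0.242], [0.565, -0.257, 0.294], [0.679, -0.19, 0.308]]
side glue_bottle 0.7 [322. 235.] 1033 [[0.689, 0.22, 0.008], [0.707, 0.245, 0.069], [0.731, 0.256, 0.129]]
side masking_tape 0.58 [299. 398.] 921 [[0.367, -0.137, 0.0], [0.416, -0.071, 0.019], [0.467, -0.034, 0.027]]
side masking_tape 0.36 [216. 334.] 4619 [[0.545, -0.39, 0.008], [0.648, -0.266, 0.134], [0.773, -0.175, 0.303]]
```

View pics/scene.png

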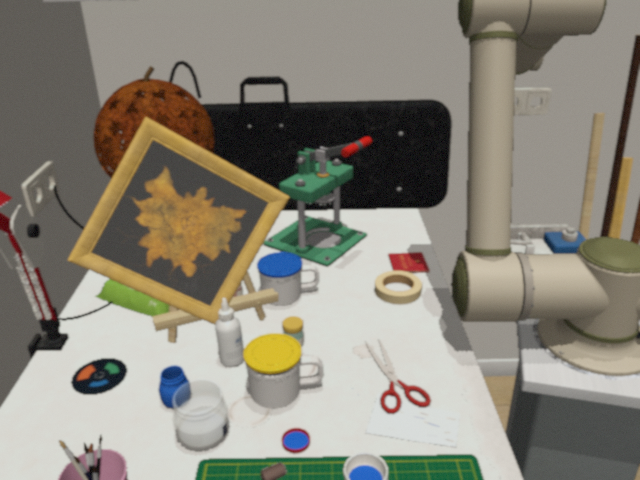

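View pics/side.png

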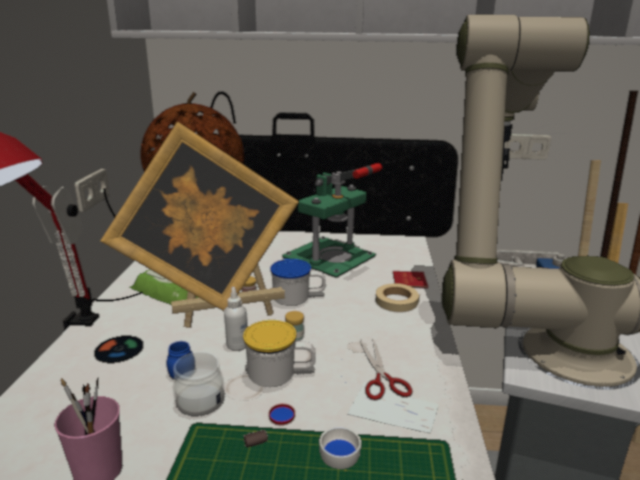

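The scene view shows the yellow-lidded pot at (277,369) with its handle to the right, facing the robot. The blue pot is at (284,273), the press at (319,204) and its red bar at (343,148). The side view agrees. Next I'll fit poses.

```bash
python3 - <<'E'
import numpy as np, cv2
from scipy.optimize import least_squares
for c in ["scene","side"]:
    z=np.load(c+".npz"); P=z["P"]; h=cv2.cvtColor(z["frame"],cv2.COLOR_RGB2HSV); ok=z["d"]>0
    H,S,V=h[...,0].astype(int),h[...,1],h[...,2]
    near=lambda x,y,r: ok&(np.hypot(P[...,0]-x,P[...,1]-y)<r)
    for n,x,y,z0 in [("pot",.585,.3,.088),("shut",.67,0,.08)]:
        q=P[near(x,y,.075)&(P[...,2]>z0)&(P[...,2]<.11)]
        hull=cv2.convexHull(q[:,:2].astype(np.float32)*1000)[:,0]
        r=least_squares(lambda p:np.hypot(hull[:,0]-p[0],hull[:,1]-p[1])-p[2],[x*1000,y*1000,52],loss="soft_l1")
        cx,cy=r.x[:2]/1000; print(c,n,r.x.round(1),"ztop",np.percentile(q[:,2],[50,95]).round(4))
        d=np.hypot(P[...,0]-cx,P[...,1]-cy)
        m=ok&(d>.07)&(d<.105)&(P[...,2]>.03)&(P[...,2]<.07)&(np.abs(P[...,1]-cy)<.07)&(P[...,0]<cx)
        q=P[m]
        print(" handle",len(q),np.median(q,0).round(4),q.min(0).round(3),q.max(0).round(3))
        a=np.degrees(np.arctan2(q[:,1]-cy,q[:,0]-cx))%360; print(" ang",np.percentile(a,[5,50,95]).round(1))
    red=ok&((H<8)|(H>172))&(S>150)&near(.57,-.25,.14)&(P[...,2]>.24)
    q=P[red]; m=q.mean(0); u,s,vt=np.linalg.svd(q-m); t=(q-m)@vt[0]
    print(c,"bar",len(q),vt[0].round(3),(m+vt[0]*t.min()).round(4),(m+vt[0]*t.max()).round(4),"mean",m.round(4),"zmax",q[:,2].max())
    g=ok&(np.abs(P[...,2]-.012)<.006)&(H>55)&(H<90)&(S>90)&near(.65,-.28,.2)
    q=P[g][:,:2].astype(np.float32)*1000; print(" plate",len(q),cv2.minAreaRect(q),cv2.boxPoints(cv2.minAreaRect(q)).round(0).tolist())
    g=ok&(np.abs(P[...,2]-.2)<.006)&(H>55)&(H<90)&near(.65,-.28,.2)
    q=P[g][:,:2].astype(np.float32)*1000; print(" head",len(q),cv2.minAreaRect(q),cv2.boxPoints(cv2.minAreaRect(q)).round(0).tolist())
E
```

```text
scene pot [599.4 298.7  52.6] ztop [0.0935 0.0959]
 handle 145 [0.5205 0.2733 0.0592] [0.513 0.257 0.03 ] [0.538 0.283 0.07 ]
 ang [194.9 197.4 205.5]
scene shut [684.6  -9.3  53.1] ztop [0.0861 0.0889]
 handle 93 [ 0.6071 -0.0405  0.057 ] [ 0.6   -0.057  0.031] [ 0.623 -0.032  0.07 ]
 ang [197.9 201.1 210.3]
scene bar 253 [ 0.371  0.928 -0.021] [ 0.5287 -0.2939  0.3013] [ 0.5713 -0.1874  0.2988] mean [ 0.5541 -0.2306  0.2998] zmax 0.3090825276717087
 plate 1536 ((670.01611328125, -281.973876953125), (204.4234619140625, 213.68450927734375), 69.396728515625) [[534.0, -340.0], [734.0, -415.0], [806.0, -224.0], [606.0, -149.0]]
 head 979 ((664.6437377929688, -318.7309875488281), (163.63038635253906, 298.4800720214844), 2.9926960468292236) [[575.0, -174.0], [591.0, -472.0], [754.0, -463.0], [739.0, -165.0]]
side pot [599.4 296.7  52.9] ztop [0.0938 0.0959]
 handle 128 [0.5203 0.272  0.0575] [0.513 0.259 0.03 ] [0.538 0.28  0.07 ]
 ang [194.6 197.1 205.3]
side shut [684.  -10.7  52.8] ztop [0.087  0.0894]
 handle 71 [ 0.6073 -0.0409  0.0547] [ 0.599 -0.054  0.03 ] [ 0.624 -0.031  0.07 ]
 ang [197.4 201.4 209.6]
side bar 201 [ 0.375  0.927 -0.024] [ 0.5273 -0.2917  0.3017] [ 0.5695 -0.1875  0.2991] mean [ 0.552  -0.2307  0.3002] zmax 0.30841586609651706
 plate 966 ((669.7006225585938, -279.9407958984375), (192.7221221923828, 210.11441040039062), 69.7298583984375) [[538.0, -334.0], [735.0, -407.0], [802.0, -226.0], [605.0, -153.0]]
 head 662 ((662.8588256835938, -281.09130859375), (204.75477600097656, 103.1197280883789), 70.48143768310547) [[580.0, -360.0], [677.0, -395.0], [746.0, -202.0], [648.0, -167.0]]
```

```bash
cat >> h.py <<'E'
from scipy.spatial.transform import Rotation as Ro
def tool(head,down):
    a,b=np.radians([head,down]); z=np.array([np.cos(b)*np.cos(a),np.cos(b)*np.sin(a),-np.sin(b)])
    y=np.array([np.sin(a),-np.cos(a),0]); return np.stack([np.cross(y,z),y,z],1)
def plan(*wps,start=None):
    "wps: (position,head,down); prints rows relative to start pose"
    s=env.observe(); p0,R0=(np.array(s["position"]),np.array(s["tool_rot"])) if start is None else (np.array(start[0]),tool(*start[1:]))
    for p,a,b in wps:
        print((R0.T@(np.array(p)-p0)*100).round(2).tolist()+Ro.from_matrix(R0.T@tool(a,b)).as_rotvec(degrees=True).round(2).tolist())
E
python3 - <<'E'
from h import *
plan(((.34,-.1,.30),25,75),((.43,.20,.16),20,60))
print("then"); plan(((.43,.20,.16),20,60),((.4460,.2410,.108),20,40))
P=np.load("scene.npz")["P"]; q=P[100:340,75:285].reshape(-1,3)
q=q[(q[:,2]>.1)&(q[:,0]<.9)&(q[:,0]>.3)&(q[:,1]>-.2)]; print(np.percentile(q,[0,2,10,50,90],axis=0).round(2).tolist())
E
```

```text
[26.58, -31.55, -6.87, 0.0, 15.0, 0.03]
[47.42, -54.93, 7.13, -1.31, 29.98, 4.91]
then
[47.42, -54.93, 7.13, -1.31, 29.98, 4.91]
[50.61, -57.97, 12.33, -2.19, 49.97, 4.71]
[[0.31, -0.2, 0.1], [0.65, -0.1, 0.11], [0.7, 0.12, 0.16], [0.8, 0.18, 0.28], [0.88, 0.24, 0.4]]
```

Request:
jog_arm(
  targets=[
    [26.6, -31.6, -6.9, 0, 15, 0],
    [26.6, -31.6, -6.9, 0, 15, 0],
    [26.6, -31.6, -6.9, 0, 15, 0],
    [26.6, -31.6, -6.9, 0, 15, 0],
    [26.6, -31.6, -6.9, 0, 15, 0],
    [26.6, -31.6, -6.9, 0, 15, 0],
    [26.6, -31.6, -6.9, 0, 15, 0],
    [26.6, -31.6, -6.9, 0, 15, 0],
  ],
  hand=0.6,
)

```text
time_s: 1.57
position: [0.318, -0.179, 0.2866]
tool_rot: [[0.876, 0.422, 0.235], [0.408, -0.907, 0.109], [0.259, 0.001, -0.966]]
ft_force: [1.5, -0.3, -0.4]
grip_width: 0.0513
gripper_force: 0.0
```

```bash
python3 - <<'E'
from h import *
s=env.observe(); print(s["q"],s["time_s"])
plan(((.43,.20,.16),20,60),((.446,.241,.108),20,40))
E
```

```text
[-59.6350762   -3.47797397  98.08676965  15.02366964  84.12047485
   4.00874951] 1.5667
[21.98, -29.64, 18.99, -1.88, 14.98, 4.62]
[23.71, -32.68, 24.84, -2.68, 34.96, 4.28]
```

Request:
jog_arm(
  targets=[
    [22, -29.6, 19, -1.9, 15, 4.6],
    [22, -29.6, 19, -1.9, 15, 4.6],
    [22, -29.6, 19, -1.9, 15, 4.6],
    [22, -29.6, 19, -1.9, 15, 4.6],
    [22, -29.6, 19, -1.9, 15, 4.6],
    [22, -29.6, 19, -1.9, 15, 4.6],
    [22, -29.6, 19, -1.9, 15, 4.6],
    [22, -29.6, 19, -1.9, 15, 4.6],
  ],
)

```text
time_s: 2.23
position: [0.4021, 0.1015, 0.1922]
tool_rot: [[0.813, 0.343, 0.471], [0.297, -0.939, 0.171], [0.501, 0.001, -0.865]]
ft_force: [0.7, -1.2, 0.3]
grip_width: 0.051
gripper_force: 0.0
```

```bash
python3 - <<'E'
from h import *
s=env.observe(); print(s["q"],s["time_s"])
plan(((.43,.20,.16),20,60),((.446,.241,.108),20,40))
E
```

```text
[-12.65093835  -0.35787862 117.60421773  25.13958109  39.49613199
  41.02644462] 2.2333
[3.57, -8.3, 5.79, 0.02, -0.1, 0.07]
[3.48, -11.61, 11.74, 0.01, 19.9, 0.07]
```

Request:
jog_arm(
  targets=[
    [3.6, -8.3, 5.8, 0, 0, 0],
    [3.6, -8.3, 5.8, 0, 0, 0],
    [3.6, -8.3, 5.8, 0, 0, 0],
    [3.5, -11.6, 11.7, 0, 19.9, 0],
    [3.5, -11.6, 11.7, 0, 19.9, 0],
    [3.5, -11.6, 11.7, 0, 19.9, 0],
    [3.5, -11.6, 11.7, 0, 19.9, 0],
    [3.5, -11.6, 11.7, 0, 19.9, 0],
  ],
)

```text
time_s: 2.9
position: [0.438, 0.2529, 0.131]
tool_rot: [[0.714, 0.425, 0.557], [0.271, -0.9, 0.34], [0.646, -0.092, -0.758]]
ft_force: [-0.6, 0.9, -0.8]
grip_width: 0.0516
gripper_force: 0.0
```

```bash
python3 - <<'E'
from h import *
s=env.observe(); print(s["q"],s["time_s"],s["position"],s["tool_rot"])
im=env.get_image("wrist"); save(im,"w1"); P=cloud(im); np.savez("w1.npz",P=P,frame=im["frame"],d=im["depth"])
E
```

```text
[  8.94202923  15.43909865 119.81326282  67.08752568  15.72260041
  14.36804338] 2.9 [0.43799935 0.2529265  0.13100225] [[ 0.71359955  0.42541242  0.55659676]
 [ 0.27134459 -0.9003344   0.34025002]
 [ 0.6458698  -0.09177274 -0.75791158]]
```

View pics/w1.png

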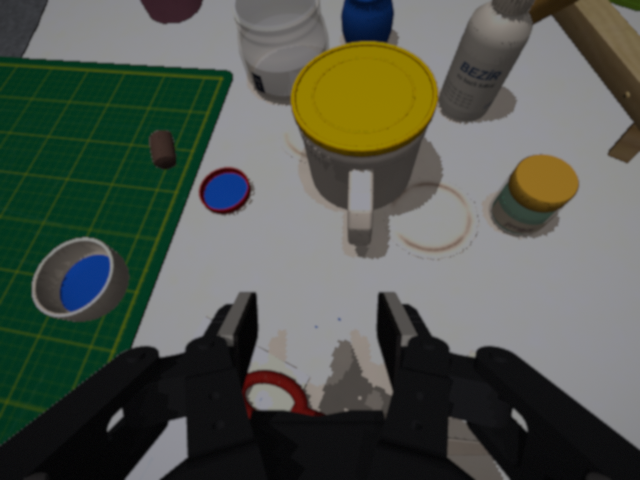

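The wrist view shows the handle end-on at (360,210), already midway between the fingers in column. The arm is near the wrist singularity because j5 is low, so I'll fit a kinematic model to choose a better tilt.

```bash
cat > kin.py <<'E'
from h import *
from scipy.optimize import least_squares
D=[([-77.309,21.807,74.336,0,83.858,-12.336],[.2326,-.4981,.2307]),
([-59.6350762,-3.47797397,98.08676965,15.02366964,84.12047485,4.00874951],[.318,-.179,.2866]),
([-12.65093835,-0.35787862,117.60421773,25.13958109,39.49613199,41.02644462],[.4021,.1015,.1922]),
([8.94202923,15.43909865,119.81326282,67.08752568,15.72260041,14.36804338],[.43799935,.2529265,.13100225])]
def rot(q): return (Ro.from_euler("z",q[0],degrees=True)*Ro.from_euler("y",q[1]+q[2],degrees=True)*Ro.from_euler("ZYZ",q[3:6],degrees=True)).as_matrix()
def basis(q):  # position linear in (a1,e,d1,L2,L3,L3x,L6)
    R1=Ro.from_euler("z",q[0],degrees=True).as_matrix(); R=rot(q)
    y=lambda a:Ro.from_euler("y",a,degrees=True).as_matrix()
    U=R1@y(q[1]); F=R1@y(q[1]+q[2])
    return np.stack([R1[:,0],R1[:,1],[0,0,1],U[:,2],F[:,2],F[:,0],R[:,2]],1)
A=np.vstack([basis(q) for q,_ in D]); b=np.hstack([p for _,p in D])
par=np.linalg.lstsq(A,b,rcond=None)[0]
R0=np.array([[.9061,.42306,0],[.42306,-.9061,0],[0,0,-1]])
C=rot(D[0][0]).T@R0
fk=lambda q:(basis(q)@par,rot(q)@C)
lo=np.array([-178.18,-50.72,12.68,-81.47,9.98,-165.26]);hi=np.array([178.18,133.34,142.11,261.47,163.14,165.26])
def ik(p,R,q0):
    def f(q):
        P,M=fk(q); return np.r_[(P-p)*10,Ro.from_matrix(M@R.T).as_rotvec()]
    r=least_squares(f,np.clip(q0,lo+.1,hi-.1),bounds=(lo,hi),x_scale=30); return r.x,np.abs(r.fun).max()
E
python3 - <<'E'
from kin import *
print(par.round(4), np.abs(A@par-b).max(), C.round(3))
for q,p in D[3:]: print(fk(q)[1].round(3).tolist())
qs=[[10,20,110,60,30,20],[10,20,110,0,40,90],[10,20,110,180,30,-90],[-30,20,110,0,40,90]]
g=np.array([.5187,.2676,.043]); n=np.array([.5635,-.2457,.057])
for name,pt,hd in [("grasp",g,20),("press",n,-20.6)]:
  for dn in (20,40,50,55,60,65):
    for back in (0,.08):
      R=tool(hd,dn); best={}
      for q0 in qs:
        q,e=ik(pt+(.019-back)*R[:,2],R,np.array(q0,float)+([-20,0,0,0,0,0] if hd<0 else 0))
        if e<1e-3: best[tuple(q.round(0))]=1
      print(name,dn,back,list(best))
E
```

```text
[3.000e-04 1.174e-01 1.304e-01 5.369e-01 3.504e-01 1.032e-01 2.578e-01] 0.00031814660824572294 [[ 0. -1. -0.]
 [ 1.  0. -0.]
 [ 0. -0.  1.]]
[[0.714, 0.425, 0.557], [0.271, -0.9, 0.34], [0.646, -0.092, -0.758]]
grasp 20 0 [(np.float64(13.0), np.float64(49.0), np.float64(125.0), np.float64(173.0), np.float64(63.0), np.float64(-89.0))]
grasp 20 0.08 [(np.float64(11.0), np.float64(48.0), np.float64(137.0), np.float64(171.0), np.float64(75.0), np.float64(-91.0))]
grasp 40 0 [(np.float64(14.0), np.float64(37.0), np.float64(117.0), np.float64(168.0), np.float64(25.0), np.float64(-83.0))]
grasp 40 0.08 [(np.float64(12.0), np.float64(28.0), np.float64(124.0), np.float64(165.0), np.float64(23.0), np.float64(-81.0))]
grasp 50 0 []
grasp 50 0.08 []
grasp 55 0 []
grasp 55 0.08 [(np.float64(14.0), np.float64(23.0), np.float64(112.0), np.float64(20.0), np.float64(11.0), np.float64(65.0))]
grasp 60 0 [(np.float64(15.0), np.float64(33.0), np.float64(105.0), np.float64(13.0), np.float64(12.0), np.float64(73.0))]
grasp 60 0.08 [(np.float64(14.0), np.float64(23.0), np.float64(107.0), np.float64(9.0), n
[... 1094 characters left out ...]
np.float64(103.0), np.float64(47.0), np.float64(14.0), np.float64(29.0))]
press 55 0.08 [(np.float64(-41.0), np.float64(24.0), np.float64(107.0), np.float64(35.0), np.float64(20.0), np.float64(40.0))]
press 60 0 [(np.float64(-38.0), np.float64(33.0), np.float64(100.0), np.float64(26.0), np.float64(20.0), np.float64(50.0))]
press 60 0.08 [(np.float64(-40.0), np.float64(24.0), np.float64(102.0), np.float64(21.0), np.float64(27.0), np.float64(55.0))]
press 65 0 [(np.float64(-37.0), np.float64(34.0), np.float64(96.0), np.float64(16.0), np.float64(27.0), np.float64(61.0))]
press 65 0.08 [(np.float64(-39.0), np.float64(25.0), np.float64(97.0), np.float64(13.0), np.float64(35.0), np.float64(63.0))]
```

```bash
cat >> kin.py <<'E'
def jpath(qa,qb,n,start=None):
    qa,qb=map(np.array,(qa,qb)); p0,R0=fk(qa)
    for i in range(1,n+1):
        p,R=fk(qa+(qb-qa)*i/n)
        print((R0.T@(p-p0)*100).round(1).tolist()+Ro.from_matrix(R0.T@R).as_rotvec(degrees=True).round(1).tolist(),p.round(3))
E
python3 - <<'E'
from kin import *
z=np.load("w1.npz"); P=z["P"]; ok=z["d"]>0
h=cv2.cvtColor(z["frame"],cv2.COLOR_RGB2HSV); H,S=h[...,0].astype(int),h[...,1]
q=P[ok&(np.hypot(P[...,0]-.6,P[...,1]-.3)<.08)&(P[...,2]>.087)&(P[...,2]<.11)]
hull=cv2.convexHull(q[:,:2].astype(np.float32)*1000)[:,0]
r=least_squares(lambda p:np.hypot(hull[:,0]-p[0],hull[:,1]-p[1])-p[2],[600,300,52],loss="soft_l1"); print(r.x,np.median(q[:,2]))
cx,cy=r.x[:2]/1000
d=np.hypot(P[...,0]-cx,P[...,1]-cy)
m=ok&(d>.06)&(d<.105)&(P[...,2]>.02)&(P[...,2]<.075)&(np.abs(P[...,1]-cy)<.06)&(P[...,0]<cx)
q=P[m]; a=np.degrees(np.arctan2(q[:,1]-cy,q[:,0]-cx))%360
for lo_,hi_ in [(.06,.075),(.075,.085),(.085,.1)]:
    s=(d[m]>lo_)&(d[m]<hi_); 
    if s.sum(): print(lo_,s.sum(),np.percentile(a[s],[2,50,98]).round(1),q[s].mean(0).round(4))
cur=np.array(env.observe()["q"])
R=tool(20,35); g=np.array([.5187,.2676,.043])
qt,e=ik(g-(.09)*R[:,2]+[0,0,.02],R,[12,30,122,166,30,-82]); print(qt.round(1),e)
jpath(cur,qt,16)
E
```

```text
[599.16676893 296.68244604  52.3839354 ] 0.0927162683213473
0.06 506 [194.3 201.6 208.7] [0.5362 0.2718 0.0693]
0.075 459 [195.4 201.4 207.7] [0.5245 0.2671 0.0649]
0.085 606 [195.9 201.6 207.1] [0.5166 0.2641 0.0483]
[ 11.3  23.7 129.9 165.3  29.  -82.1] 1.5023381978761683e-13
[-0.3, -0.7, 0.2, 1.4, 0.4, 0.1] [0.434 0.26  0.128]
[-0.4, -1.4, 0.4, 2.6, 1.0, 0.1] [0.431 0.266 0.126]
[-0.5, -1.9, 0.6, 3.7, 1.8, 0.2] [0.429 0.271 0.124]
[-0.5, -2.4, 0.8, 4.5, 2.8, 0.2] [0.428 0.276 0.123]
[-0.5, -2.8, 0.9, 5.1, 3.9, 0.3] [0.428 0.28  0.123]
[-0.4, -3.0, 1.1, 5.4, 5.0, 0.4] [0.428 0.283 0.123]
[-0.3, -3.1, 1.2, 5.5, 6.3, 0.4] [0.429 0.285 0.123]
[-0.1, -3.1, 1.3, 5.2, 7.6, 0.4] [0.431 0.285 0.123]
[-0.0, -3.0, 1.4, 4.6, 8.9, 0.5] [0.433 0.285 0.123]
[0.1, -2.7, 1.5, 3.8, 10.1, 0.4] [0.435 0.283 0.123]
[0.2, -2.3, 1.5, 2.6, 11.3, 0.4] [0.438 0.28  0.122]
[0.2, -1.7, 1.6, 1.1, 12.4, 0.3] [0.441 0.275 0.122]
[0.2, -1.1, 1.6, -0.6, 13.3, 0.2] [0.443 0.269 0.121]
[0.1, -0.3, 1.6, -2.7, 14.0, 0.1] [0.446 0.261 0.119]
[-0.2, 0.6, 1.6, -5.0, 14.5, -0.1] [0.448 0.252 0.117]
[-0.5, 1.6, 1.5, -7.5, 14.7, -0.4] [0.449 0.242 0.115]
```

Request:
jog_arm(
  targets=[
    [-0.3, -0.7, 0.2, 1.4, 0.4, 0.1],
    [-0.4, -1.4, 0.4, 2.6, 1.0, 0.1],
    [-0.5, -1.9, 0.6, 3.7, 1.8, 0.2],
    [-0.5, -2.4, 0.8, 4.5, 2.8, 0.2],
    [-0.5, -2.8, 0.9, 5.1, 3.9, 0.3],
    [-0.4, -3.0, 1.1, 5.4, 5.0, 0.4],
    [-0.3, -3.1, 1.2, 5.5, 6.3, 0.4],
    [-0.1, -3.1, 1.3, 5.2, 7.6, 0.4],
  ],
)

```text
time_s: 3.62
position: [0.4312, 0.2846, 0.1235]
tool_rot: [[0.64, 0.473, 0.605], [0.212, -0.866, 0.452], [0.738, -0.161, -0.655]]
ft_force: [0.3, 0.4, -1.7]
grip_width: 0.0515
gripper_force: 0.0
```

```bash
python3 - <<'E'
from kin import *
cur=np.array(env.observe()["q"]); print(cur.round(1))
R=tool(21.5,35); g=np.array([.5192,.2655,.043])
qt,e=ik(g-(.09)*R[:,2]+[0,0,.02],R,[12,30,122,166,30,-82]); print(qt.round(1),e)
jpath(cur,qt,8)
E
```

```text
[ 10.1  19.4 124.7 115.6  22.1 -33.3]
[  9.4  23.6 130.2 159.8  29.8 -79.3] 5.339706165467222e-13
[0.0, 0.2, 0.1, -0.4, 1.2, -0.2] [0.433 0.283 0.123]
[0.1, 0.6, 0.1, -1.1, 2.3, -0.4] [0.435 0.281 0.122]
[0.1, 1.0, 0.2, -2.1, 3.4, -0.7] [0.438 0.277 0.122]
[0.1, 1.6, 0.2, -3.4, 4.5, -1.0] [0.441 0.272 0.121]
[0.1, 2.3, 0.1, -5.0, 5.4, -1.4] [0.443 0.265 0.12 ]
[-0.0, 3.1, 0.0, -6.9, 6.2, -1.8] [0.446 0.258 0.118]
[-0.2, 4.0, -0.1, -9.0, 6.8, -2.3] [0.449 0.249 0.117]
[-0.4, 5.1, -0.3, -11.3, 7.1, -2.9] [0.451 0.238 0.115]
```

Following the branch nicely.

Request:
jog_arm(
  targets=[
    [0.0, 0.2, 0.1, -0.4, 1.2, -0.2],
    [0.1, 0.6, 0.1, -1.1, 2.3, -0.4],
    [0.1, 1.0, 0.2, -2.1, 3.4, -0.7],
    [0.1, 1.6, 0.2, -3.4, 4.5, -1.0],
    [0.1, 2.3, 0.1, -5.0, 5.4, -1.4],
    [0.0, 3.1, 0.0, -6.9, 6.2, -1.8],
    [-0.2, 4.0, -0.1, -9.0, 6.8, -2.3],
    [-0.4, 5.1, -0.3, -11.3, 7.1, -2.9],
  ],
)

```text
time_s: 4.28
position: [0.4511, 0.2383, 0.1144]
tool_rot: [[0.533, 0.368, 0.762], [0.211, -0.93, 0.301], [0.819, 0.001, -0.574]]
ft_force: [0.6, 0.0, 0.5]
grip_width: 0.0511
gripper_force: 0.0
```

```bash
python3 - <<'E'
from kin import *
s=env.observe(); print(np.round(s["q"],1),s["time_s"])
R=tool(21.5,35); g=np.array([.5192,.2655,.043]); zt=R[:,2]
plan((g-.05*zt,21.5,35),(g+.019*zt,21.5,35))
P,_=fk(s["q"]); print(P-s["position"])
E
```

```text
[  9.3  23.6 130.2 159.5  29.7 -79.2] 4.2833
[-1.64, -0.03, 5.11, -0.04, 0.01, 0.06]
[-1.64, -0.03, 12.01, -0.04, 0.01, 0.06]
[8.28839883e-05 9.34256444e-06 2.23634921e-04]
```

Request:
jog_arm(
  targets=[
    [-1.6, 0, 2.5, 0, 0, 0],
    [-1.6, 0, 5.0, 0, 0, 0],
    [-1.6, 0, 7.5, 0, 0, 0],
    [-1.6, 0, 9.5, 0, 0, 0],
    [-1.6, 0, 11, 0, 0, 0],
    [-1.6, 0, 12, 0, 0, 0],
    [-1.6, 0, 12, 0, 0, 0],
  ],
)

```text
time_s: 4.87
position: [0.5349, 0.2715, 0.0317]
tool_rot: [[0.534, 0.368, 0.761], [0.211, -0.93, 0.302], [0.819, -0.001, -0.574]]
ft_force: [-0.2, 0.5, -0.0]
grip_width: 0.0514
gripper_force: 0.0
```

Request:
jog_arm(
  targets=[
    [0, 0, 0, 0, 0, 0],
    [0, 0, 0, 0, 0, 0],
    [0, 0, 0, 0, 0, 0],
    [0, 0, 0, 0, 0, 0],
    [0, 0, 0, 0, 0, 0],
    [0, 0, 0, 0, 0, 0],
    [0, 0, 0, 0, 0, 0],
    [0, 0, 0, 0, 0, 0],
  ],
  hand=0,
  newtons=90,
)

```text
time_s: 5.53
position: [0.5331, 0.2707, 0.0329]
tool_rot: [[0.534, 0.367, 0.762], [0.211, -0.93, 0.3], [0.819, 0.0, -0.574]]
ft_force: [-5.7, -2.3, 6.9]
grip_width: 0.0159
gripper_force: 88.4
```

```bash
python3 - <<'E'
from kin import *
s=env.observe(); print(np.round(s["q"],1),s["position"],s["grip_width"],s["gripper_force"],s["ft_force"],s["wrist_torque"])
im=env.get_image("wrist"); save(im,"w2")
E
```

```text
[ 12.2  39.4 119.6 166.5  34.4 -84.2] [0.53312823 0.2706656  0.03286882] 0.015942724122422897 88.37218994856812 [-5.71780744 -2.32607138  6.91486025] [-0.02713461  0.10323074  0.00353908]
```

View pics/w2.png

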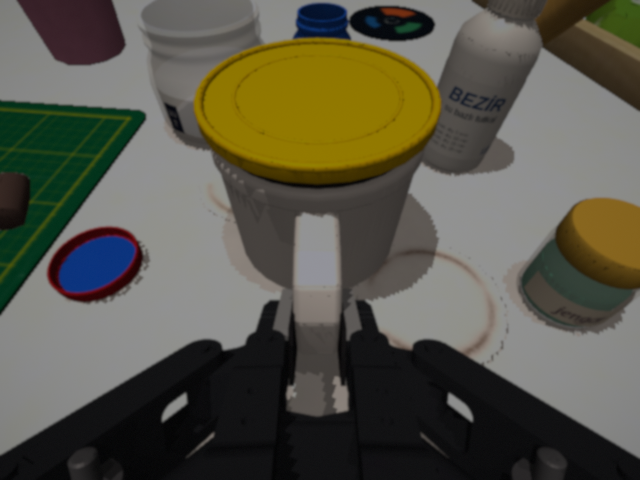

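The wrist view shows the handle gripped between both fingers at (318,330), with the pot upright. Lifting.

Request:
jog_arm(
  targets=[
    [0.8, 0, -0.6, 0, 0, 0],
    [2.0, 0, -1.4, 0, 0, 0],
    [3.7, 0, -2.6, 0, 0, 0],
    [5.7, 0, -4.0, 0, 0, 0],
    [7.8, 0, -5.5, 0, 0, 0],
    [9.8, 0, -6.9, 0, 0, 0],
    [11.3, 0, -7.9, 0, 0, 0],
    [12.3, 0, -8.6, 0, 0, 0],
  ],
)

```text
time_s: 6.25
position: [0.5334, 0.2697, 0.1831]
tool_rot: [[0.53, 0.369, 0.763], [0.21, -0.929, 0.303], [0.821, -0.0, -0.57]]
ft_force: [0.6, 0.6, -4.3]
grip_width: 0.0163
gripper_force: 88.1
```

```bash
cat >> h.py <<'E'
def lid(guess):
    "lid circle from the wrist camera: centre, plane normal, in world"
    im=env.get_image("wrist"); P=cloud(im); h=cv2.cvtColor(im["frame"],cv2.COLOR_RGB2HSV)
    m=(im["depth"]>0)&(np.abs(h[...,0].astype(int)-25)<7)&(h[...,1]>150)&(np.linalg.norm(P-guess,axis=-1)<.08)
    q=P[m]
    for _ in range(4):
        c=np.median(q,0); n=np.linalg.svd(q-q.mean(0),full_matrices=False)[2][2]; n*=np.sign(n[2])
        q=q[np.abs((q-q.mean(0))@n)<.003]
    from scipy.optimize import least_squares
    hull=cv2.convexHull(q[:,:2].astype(np.float32)*1000)[:,0]
    r=least_squares(lambda p:np.hypot(hull[:,0]-p[0],hull[:,1]-p[1])-p[2],[*(q[:,:2].mean(0)*1000),52],loss="soft_l1").x
    c=np.array([r[0]/1000,r[1]/1000,0]); c[2]=q[:,2].mean()-(n[:2]@(c[:2]-q[:,:2].mean(0)))/n[2]
    return c,n,r[2],len(q)
E
python3 - <<'E'
from kin import *
s=env.observe(); p=s["position"]; R=np.array(s["tool_rot"]); print(s["time_s"],p,np.round(s["q"],1),s["ft_force"],s["grip_width"])
c,n,r,N=lid(p+[.067,.026,.06]); print(c,n,r,N); 
print("lid in tool",R.T@(c-p),"normal in tool",R.T@n)
R=tool(-20.6,35)
for x in [(.36,.0,.2),(.40,-.10,.2),(.40,-.19,.2)]:
    for hd in (0,-20.6):
        q,e=ik(np.array(x),tool(hd,35),[-20,30,122,160,30,-80]); print(x,hd,q.round(0),e.round(4))
E
```

```text
6.25 [0.5333923  0.26973644 0.18307887] [ 12.   18.8 112.4 127.   10.  -43. ] [ 0.61551021  0.63057122 -4.31806911] 0.01633399175962484
[0.59984847 0.29575009 0.24239475] [0.00546648 0.00154275 0.99998387] 52.08671512285807 26538
lid in tool [0.08942297 0.00035232 0.02479747] normal in tool [ 8.24666378e-01  4.16115860e-04 -5.65619299e-01]
(0.36, 0.0, 0.2) 0 [-52. -11. 142.  81.  40. -24.] 0.0071
(0.36, 0.0, 0.2) -20.6 [ -16.   -5.  139.  201.   10. -108.] 0.0028
(0.4, -0.1, 0.2) 0 [-61.   0. 134.  80.  47. -31.] 0.0
(0.4, -0.1, 0.2) -20.6 [-42.  -1. 136. 112.  19. -36.] 0.0
(0.4, -0.19, 0.2) 0 [-71.   6. 127.  73.  54. -32.] 0.0
(0.4, -0.19, 0.2) -20.6 [-60.   2. 132.  94.  31. -30.] 0.0
```

```bash
cat >> kin.py <<'E'
def cpath(wps,step=.025,skip=0,dn=35,show=True):
    "wps: list of (x,y,z,head) after the present one; prints rows in groups of 8"
    s=env.observe(); p0=np.array(s["position"]); R0=np.array(s["tool_rot"]); x,y=R0[:2,2]
    W=np.array([[*p0,np.degrees(np.arctan2(y,x))]]+[list(w) for w in wps],float)
    L=np.r_[0,np.cumsum([max(np.linalg.norm(a[:3]-b[:3]),abs(a[3]-b[3])/4*step) for a,b in zip(W[1:],W)])]
    n=int(np.ceil(L[-1]/step))+3; t=np.linspace(0,1,n+1)[1:]; t=np.sort(t); 
    e=4/n; v=np.minimum(1,np.minimum(np.linspace(1/n,1,n)/e+.1,(1-np.linspace(0,1-1/n,n))/e+.1)); t=np.cumsum(v)/v.sum()*L[-1]
    X=np.stack([np.interp(t,L,W[:,k]) for k in range(4)],1); q=np.array(s["q"]); pc,Rc=p0,R0
    for i,w in enumerate(X):
        R=tool(w[3],dn); qn,err=ik(w[:3],R,q); dq=np.abs(qn-q).max(); q=qn
        if i%8==0: rows=[]
        rows.append((Rc.T@(w[:3]-pc)*100).round(1).tolist()+Ro.from_matrix(Rc.T@R).as_rotvec(degrees=True).round(1).tolist())
        if i%8==7 or i==n-1: print(rows,"\n ",w.round(3),q.round(0),"dq",dq.round(1),err.round(4)); pc,Rc=w[:3],R
        if dq>9 or q[4]<11: print("   !",i,q.round(0),dq.round(1),err.round(4))
E
python3 - <<'E'
from kin import *
cpath([(.52,.25,.13,18),(.49,.0,.13,-2),(.42,-.19,.12,-20.6)])
E
```

```text
! 0 [ 12.  19. 113. 132.  10. -48.] 5.9 0.0
   ! 1 [ 12.  21. 115. 145.  12. -60.] 12.3 0.0
   ! 2 [ 12.  23. 117. 157.  15. -72.] 11.9 0.0
[[-0.8, 0.2, 0.2, -0.4, -0.4, 0.3], [-2.1, 0.5, 0.5, -1.2, -0.4, 0.8], [-4.0, 1.0, 1.0, -2.2, -0.4, 1.5], [-5.8, 2.0, 1.2, -3.6, -0.4, 2.4], [-6.5, 4.1, 0.2, -5.1, -0.4, 3.5], [-7.1, 6.2, -0.7, -6.7, -0.4, 4.6], [-7.7, 8.3, -1.7, -8.2, -0.4, 5.7], [-8.4, 10.3, -2.6, -9.8, -0.4, 6.8]] 
  [0.508 0.148 0.13  9.874] [ -1.  22. 126. 158.  24. -76.] dq 3.2 0.0
[[-0.4, 2.3, -0.6, -1.5, 0.0, 1.1], [-0.8, 4.6, -1.1, -3.1, 0.0, 2.2], [-1.2, 6.8, -1.7, -4.6, 0.0, 3.3], [-1.6, 9.1, -2.2, -6.2, 0.0, 4.3], [-2.0, 11.4, -2.8, -7.7, -0.0, 5.4], [-2.4, 13.7, -3.4, -9.3, 0.0, 6.5], [-3.0, 15.8, -4.2, -11.0, 0.0, 7.7], [-3.8, 17.9, -5.1, -12.8, 0.0, 9.0]] 
  [ 0.476 -0.038  0.128 -5.753] [-30.  20. 135. 142.  33. -71.] dq 3.8 0.0
[[-0.4, 2.3, -0.4, -1.8, -0.0, 1.3], [-0.9, 4.6, -0.8, -3.6, -0.0, 2.5], [-1.3, 6.9, -1.3, -5.4, 0.0, 3.8], [-1.7, 9.2, -1.7, -7.2, 0.0, 5.0], [-2.2, 11.5, -2.1, -8.9, 0.0, 6.3], [-2.6, 13.5, -2.5, -10.5, -0.0, 7.3], [-2.8, 14.8, -2.7, -11.5, 0.0, 8.1], [-3.0, 15.7, -2.9, -12.2, 0.0, 8.5]] 
  [  0.42  -0.19   0.12 -20.6 ] [-55.  21. 138. 132.  39. -71.] dq 1.2 0.0
```

Request:
jog_arm(
  targets=[
    [-0.8, 0.2, 0.2, -0.4, -0.4, 0.3],
    [-1.6, 0.4, 0.4, -0.9, -0.4, 0.6],
    [-2.4, 0.6, 0.6, -1.4, -0.4, 0.9],
    [-3.2, 0.8, 0.8, -1.8, -0.4, 1.2],
    [-4.0, 1.0, 1.0, -2.2, -0.4, 1.5],
    [-5.0, 1.5, 1.1, -2.9, -0.4, 2.0],
    [-5.8, 2.0, 1.2, -3.6, -0.4, 2.4],
    [-6.2, 3.0, 0.7, -4.3, -0.4, 3.0],
  ],
)

```text
time_s: 6.97
position: [0.5156, 0.2302, 0.1233]
tool_rot: [[0.56, 0.281, 0.779], [0.164, -0.96, 0.228], [0.812, 0.0, -0.583]]
ft_force: [-0.8, 0.2, -3.9]
grip_width: 0.0163
gripper_force: 88.2
```

```bash
python3 - <<'E'
from kin import *
print(env.observe()["q"])
cpath([(.49,.0,.13,-2),(.42,-.19,.12,-20.6)])
E
```

```text
[  9.42396128  24.29934242 120.55516594 163.18142762  19.74978833
 -78.18226223]
[[-0.2, 0.8, -0.3, -0.5, 0.7, 0.4], [-0.4, 2.0, -0.7, -1.4, 0.7, 1.0], [-0.8, 3.9, -1.4, -2.7, 0.7, 1.9], [-1.3, 6.0, -2.2, -4.2, 0.7, 3.0], [-1.8, 8.2, -2.9, -5.7, 0.7, 4.1], [-2.3, 10.3, -3.7, -7.2, 0.7, 5.1], [-2.7, 12.5, -4.5, -8.7, 0.7, 6.2], [-3.2, 14.6, -5.2, -10.3, 0.7, 7.3]] 
  [0.498 0.072 0.128 3.769] [-12.  21. 130. 152.  28. -74.] dq 3.5 0.0
[[-0.2, 2.3, -0.4, -1.5, 0.0, 1.1], [-0.4, 4.6, -0.8, -3.0, 0.0, 2.1], [-0.5, 6.9, -1.1, -4.5, 0.0, 3.2], [-1.1, 9.0, -1.8, -6.3, 0.0, 4.4], [-1.8, 11.2, -2.5, -8.0, 0.0, 5.6], [-2.4, 13.3, -3.2, -9.8, 0.0, 6.8], [-3.0, 15.4, -3.9, -11.5, 0.0, 8.1], [-3.7, 17.6, -4.6, -13.3, 0.0, 9.3]] 
  [  0.451  -0.107   0.124 -12.456] [-42.  20. 137. 137.  36. -71.] dq 3.8 0.0
[[-0.3, 2.3, -0.2, -1.8, -0.0, 1.2], [-0.6, 4.6, -0.4, -3.5, -0.0, 2.5], [-0.8, 6.6, -0.5, -5.0, -0.0, 3.5], [-0.9, 8.0, -0.7, -6.1, -0.0, 4.2], [-1.0, 8.8, -0.7, -6.7, -0.0, 4.7]] 
  [  0.42  -0.19   0.12 -20.6 ] [-55.  21. 138. 132.  39. -71.] dq 1.2 0.0
```

Request:
jog_arm(
  targets=[
    [-0.2, 0.8, -0.3, -0.5, 0.7, 0.4],
    [-0.4, 2.0, -0.7, -1.4, 0.7, 1.0],
    [-0.8, 3.9, -1.4, -2.7, 0.7, 1.9],
    [-1.3, 6.0, -2.2, -4.2, 0.7, 3.0],
    [-1.8, 8.2, -2.9, -5.7, 0.7, 4.1],
    [-2.3, 10.3, -3.7, -7.2, 0.7, 5.1],
    [-2.7, 12.5, -4.5, -8.7, 0.7, 6.2],
    [-3.2, 14.6, -5.2, -10.3, 0.7, 7.3],
  ],
)

```text
time_s: 7.63
position: [0.4989, 0.0719, 0.1296]
tool_rot: [[0.569, 0.063, 0.82], [0.035, -0.998, 0.053], [0.822, -0.001, -0.57]]
ft_force: [0.8, -0.2, -3.7]
grip_width: 0.016
gripper_force: 88.2
```

Request:
jog_arm(
  targets=[
    [-0.2, 2.3, -0.4, -1.5, 0.0, 1.1],
    [-0.4, 4.6, -0.8, -3.0, 0.0, 2.1],
    [-0.5, 6.9, -1.1, -4.5, 0.0, 3.2],
    [-1.1, 9.0, -1.8, -6.3, 0.0, 4.4],
    [-1.8, 11.2, -2.5, -8.0, 0.0, 5.6],
    [-2.4, 13.3, -3.2, -9.8, 0.0, 6.8],
    [-3.0, 15.4, -3.9, -11.5, 0.0, 8.1],
    [-3.7, 17.6, -4.6, -13.3, 0.0, 9.3],
  ],
)

```text
time_s: 8.3
position: [0.4516, -0.1071, 0.1251]
tool_rot: [[0.556, -0.218, 0.802], [-0.127, -0.976, -0.178], [0.822, -0.003, -0.57]]
ft_force: [1.1, -0.5, -4.8]
grip_width: 0.0162
gripper_force: 88.2
```

Request:
jog_arm(
  targets=[
    [-0.3, 2.3, -0.2, -1.8, 0.0, 1.2],
    [-0.6, 4.6, -0.4, -3.5, 0.0, 2.5],
    [-0.8, 6.6, -0.5, -5.0, 0.0, 3.5],
    [-0.9, 8.0, -0.7, -6.1, 0.0, 4.2],
    [-1.0, 8.8, -0.7, -6.7, 0.0, 4.7],
    [-1.0, 8.8, -0.7, -6.7, 0.0, 4.7],
    [-1.0, 8.8, -0.7, -6.7, 0.0, 4.7],
  ],
)

```text
time_s: 8.88
position: [0.4223, -0.1893, 0.1207]
tool_rot: [[0.532, -0.353, 0.77], [-0.204, -0.936, -0.288], [0.822, -0.004, -0.57]]
ft_force: [0.7, -0.7, -3.1]
grip_width: 0.0163
gripper_force: 88.3
```

```bash
python3 - <<'E'
from kin import *
s=env.observe(); p=np.array(s["position"]); R=np.array(s["tool_rot"]); print(s["time_s"],p,R[:,2],R[:,1],np.round(s["q"],1),s["ft_force"])
im=env.get_image("wrist"); save(im,"w3"); np.savez("w3.npz",P=cloud(im),frame=im["frame"],d=im["depth"])
c,n,r,N=lid(p+.0714*np.array([.936,-.352,0])+[0,0,.06]); print(c,n,r,N,R.T@(c-p))
E
```

```text
8.8833 [ 0.42231101 -0.18926652  0.12067031] [ 0.76964261 -0.28768545 -0.56998888] [-0.35267735 -0.93573675 -0.00392581] [-55.   20.9 137.8 132.4  39.1 -70.7] [ 0.7421878  -0.71497854 -3.05494808]
[ 0.48922032 -0.21410327  0.18023691] [ 0.00239205 -0.00429994  0.99998789] 52.05330055294192 26578 [ 0.08962141 -0.00059058  0.02468913]
```

View pics/w3.png

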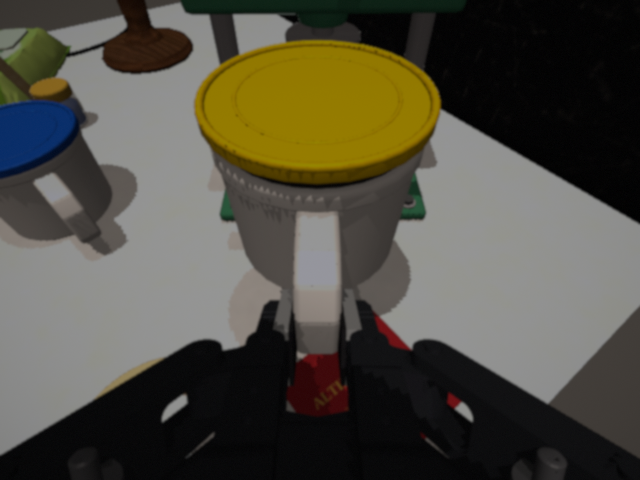

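The press is squarely ahead: posts at columns 225 and 420, plate corners at (222,218) and (424,216). The pot sits nearly on its axis. Refining the press pose from this depth image.

```bash
python3 - <<'E'
from kin import *
z=np.load("w3.npz"); P=z["P"]; ok=z["d"]>0
h=cv2.cvtColor(z["frame"],cv2.COLOR_RGB2HSV); H,S=h[...,0].astype(int),h[...,1]
a=np.radians(-20.6); ex=np.array([np.cos(a),np.sin(a)]); ey=np.array([-ex[1],ex[0]]); o=np.array([.644,-.276])
X=(P[...,:2]-o)@ex; Y=(P[...,:2]-o)@ey; Z=P[...,2]
for sg in (1,-1):
    m=ok&(Z>.035)&(Z<.155)&(np.abs(X-.012)<.03)&(np.abs(Y*sg-.083)<.03)
    if m.sum()>20:
        pts=np.c_[X[m],Y[m]]*1000
        r=least_squares(lambda p:np.hypot(pts[:,0]-p[0],pts[:,1]-p[1])-9.5,[12+3,sg*83],loss="soft_l1").x
        print("post",sg,m.sum(),r.round(1),np.percentile(pts,[3,97],axis=0).round(1).tolist())
g=ok&(H>55)&(H<90)&(S>90)
m=g&(np.abs(Z-.012)<.005)&(np.abs(Y)<.13)&(X<0); print("plate",m.sum(),np.percentile(X[m],[0,1,5]).round(4),np.percentile(Y[m],[0,1,99,100]).round(4),np.median(Z[m]))
for sg in (1,-1):
    s=m&(Y*sg>.06); print("  front",sg,s.sum(),np.percentile(X[s],[0,3,50]).round(4))
m=g&(Z>.165)&(Z<.2)&(np.abs(X+.03)<.025); print("head",m.sum(),np.median(X[m]).round(4) if m.sum() else 0)
if m.sum(): k=np.polyfit(Y[m],X[m],1); print(k,np.percentile(Y[m],[0,1,99,100]))
E
```

```text
post 1 1030 [14.6 82. ] [[4.2, 72.7], [13.2, 89.9]]
post -1 1166 [ 15.7 -84. ] [[5.2, -91.8], [14.4, -74.7]]
plate 549 [-0.0784 -0.0775 -0.0767] [-0.1006 -0.0998  0.0959  0.0962] 0.01077616651582372
  front 1 169 [-0.0784 -0.0775 -0.0711]
  front -1 380 [-0.0775 -0.0765 -0.0663]
head 3548 -0.0285
[-0.00813155 -0.02846062] [-0.1021789  -0.0980169   0.09333548  0.09642259]
```

```bash
python3 - <<'E'
from kin import *
hd=-20.2; e=np.array([np.cos(np.radians(hd)),np.sin(np.radians(hd))]); N=np.array([.6466,-.2781])
t=lambda x,z:(*(N+e*(x-.0714)),z,hd)
print(t(0,.045))
cpath([t(-.168,.054)],step=.02); print("---")
cpath([t(-.168,.054),t(-.006,.054)],step=.015)
E
```

```text
(np.float64(0.5795915981749676), np.float64(-0.2534457085915046), 0.045, -20.2)
[[-0.4, 0.1, 0.3, 0.0, -0.3, -0.3], [-1.1, 0.1, 0.8, 0.0, -0.3, -0.3], [-2.1, 0.3, 1.5, 0.1, -0.3, -0.3], [-3.3, 0.4, 2.4, 0.1, -0.3, -0.4], [-4.3, 0.5, 3.1, 0.1, -0.3, -0.4], [-5.0, 0.6, 3.6, 0.2, -0.3, -0.4], [-5.4, 0.7, 3.9, 0.2, -0.3, -0.4]] 
  [  0.422  -0.195   0.054 -20.2  ] [-56.  38. 142. 144.  55. -90.] dq 1.1 0.0029
---
[[-0.4, 0.0, 0.3, 0.0, -0.3, -0.3], [-1.1, 0.1, 0.8, 0.0, -0.3, -0.3], [-2.0, 0.3, 1.5, 0.1, -0.3, -0.3], [-3.1, 0.4, 2.3, 0.1, -0.3, -0.3], [-4.2, 0.5, 3.1, 0.1, -0.3, -0.4], [-5.3, 0.7, 3.9, 0.2, -0.3, -0.4], [-4.6, 0.7, 5.0, 0.2, -0.3, -0.4], [-3.9, 0.7, 6.1, 0.2, -0.3, -0.4]] 
  [  0.447  -0.205   0.054 -20.2  ] [-53.  37. 137. 145.  50. -86.] dq 2.8 0.0
[[0.8, -0.0, 1.1, 0.0, 0.0, 0.0], [1.6, 0.0, 2.3, 0.0, 0.0, 0.0], [2.4, -0.0, 3.4, 0.0, 0.0, 0.0], [3.2, -0.0, 4.5, 0.0, 0.0, 0.0], [4.0, -0.0, 5.7, 0.0, 0.0, 0.0], [4.7, 0.0, 6.8, 0.0, 0.0, 0.0], [5.5, -0.0, 7.9, 0.0, 0.0, 0.0], [6.3, -0.0, 9.0, 0.0, 0.0, 0.0]] 
  [  0.551  -0.243   0.054 -20.2  ] [-43.  36. 119. 144.  33. -72.] dq 2.2 0.0
[[0.7, -0.0, 1.0, 0.0, 0.0, 0.0], [1.1, -0.0, 1.6, 0.0, 0.0, 0.0], [1.4, -0.0, 2.0, 0.0, 0.0, 0.0]] 
  [  0.574  -0.251   0.054 -20.2  ] [-42.  37. 115. 143.  30. -69.] dq 0.8 0.0
```

```bash
python3 - <<'E'
from kin import *
hd=-20.2; e=np.array([np.cos(np.radians(hd)),np.sin(np.radians(hd))]); N=np.array([.6466,-.2781])
t=lambda x,z:(*(N+e*(x-.0714)),z,hd)
cpath([t(-.125,.053),t(-.025,.053)],step=.014)
E
```

```text
[[-0.2, 0.0, 0.4, 0.0, -0.3, -0.3], [-0.5, 0.1, 1.2, 0.0, -0.3, -0.3], [-0.9, 0.2, 2.2, 0.1, -0.3, -0.3], [-1.4, 0.3, 3.5, 0.1, -0.3, -0.3], [-1.9, 0.4, 4.7, 0.1, -0.3, -0.4], [-2.4, 0.5, 5.9, 0.1, -0.3, -0.4], [-2.9, 0.6, 7.2, 0.2, -0.3, -0.4], [-2.5, 0.7, 8.3, 0.2, -0.3, -0.4]] 
  [  0.471  -0.213   0.053 -20.2  ] [-50.  36. 133. 145.  45. -82.] dq 1.9 0.0
[[0.8, -0.0, 1.1, 0.0, 0.0, 0.0], [1.5, -0.0, 2.2, 0.0, 0.0, 0.0], [2.3, -0.0, 3.3, 0.0, 0.0, 0.0], [3.1, -0.0, 4.4, 0.0, 0.0, 0.0], [3.8, -0.0, 5.5, 0.0, 0.0, 0.0], [4.5, 0.0, 6.4, 0.0, 0.0, 0.0], [4.9, 0.0, 7.0, 0.0, 0.0, 0.0], [5.2, -0.0, 7.4, 0.0, 0.0, 0.0]] 
  [  0.556  -0.245   0.053 -20.2  ] [-43.  37. 118. 144.  32. -72.] dq 0.8 0.0
```

Request:
jog_arm(
  targets=[
    [-0.2, 0.0, 0.4, 0.0, -0.3, -0.3],
    [-0.5, 0.1, 1.2, 0.0, -0.3, -0.3],
    [-0.9, 0.2, 2.2, 0.1, -0.3, -0.3],
    [-1.4, 0.3, 3.5, 0.1, -0.3, -0.3],
    [-1.9, 0.4, 4.7, 0.1, -0.3, -0.4],
    [-2.4, 0.5, 5.9, 0.1, -0.3, -0.4],
    [-2.9, 0.6, 7.2, 0.2, -0.3, -0.4],
    [-2.5, 0.7, 8.3, 0.2, -0.3, -0.4],
  ],
)

```text
time_s: 9.65
position: [0.4709, -0.214, 0.0507]
tool_rot: [[0.541, -0.345, 0.767], [-0.2, -0.939, -0.281], [0.817, -0.001, -0.577]]
ft_force: [0.4, -1.2, -4.2]
grip_width: 0.0163
gripper_force: 88.3
```

Request:
jog_arm(
  targets=[
    [0.8, 0, 1.1, 0, 0, 0],
    [1.5, 0, 2.2, 0, 0, 0],
    [2.3, 0, 3.3, 0, 0, 0],
    [3.1, 0, 4.4, 0, 0, 0],
    [3.8, 0, 5.5, 0, 0, 0],
    [4.5, 0, 6.4, 0, 0, 0],
    [4.9, 0, 7.0, 0, 0, 0],
    [5.2, 0, 7.4, 0, 0, 0],
  ],
)

```text
time_s: 10.32
position: [0.5564, -0.2455, 0.0527]
tool_rot: [[0.539, -0.345, 0.769], [-0.198, -0.939, -0.282], [0.819, -0.0, -0.574]]
ft_force: [-0.9, 0.3, -3.8]
grip_width: 0.0162
gripper_force: 88.3
```

```bash
python3 - <<'E'
from kin import *
s=env.observe(); p=np.array(s["position"]); R=np.array(s["tool_rot"]); print(s["time_s"],p,s["ft_force"],s["grip_width"])
c,n,r,N=lid(p+.0714*np.array([.936,-.352,0])+[0,0,.06]); print(c,n,r,N,R.T@(c-p))
hd=-20.2; a=np.radians(hd); e=np.array([np.cos(a),np.sin(a)]); f=np.array([-e[1],e[0]]); o=np.array([.6466,-.2781])
print("lid in press",(c[:2]-o)@e,(c[:2]-o)@f)
im=env.get_image("wrist"); save(im,"w4"); P=cloud(im); ok=im["depth"]>0
X=(P[...,:2]-o)@e; Y=(P[...,:2]-o)@f; Z=P[...,2]
for sg in (1,-1):
    m=ok&(Z>.035)&(Z<.155)&(np.abs(X-.012)<.03)&(np.abs(Y*sg-.083)<.02)
    if m.sum()>20:
        pts=np.c_[X[m],Y[m]]*1000
        r=least_squares(lambda p:np.hypot(pts[:,0]-p[0],pts[:,1]-p[1])-9.5,[15,sg*83],loss="soft_l1").x; print("post",r.round(1),m.sum())
plan((np.r_[o+e*(-.002-.0714),.053],hd,35),(np.r_[o+e*(-.002-.0714),.046],hd,35))
E
```

```text
10.3167 [ 0.55638131 -0.24546     0.05272173] [-0.86039577  0.31596856 -3.77379479] 0.016238616940518633
[ 0.62307685 -0.27007557  0.11184188] [ 0.01016527 -0.00270352  0.99994468] 51.69520352562748 25390 [0.08921804 0.00011114 0.02428052]
lid in press -0.024847133207948967 -0.0005916341488516523
post [12.1 82.8] 7133
post [ 12.1 -83.2] 7140
[1.31, -0.08, 1.86, -0.01, 0.01, 0.0]
[0.74, -0.08, 2.26, -0.01, 0.01, 0.0]
```

View pics/w4.png

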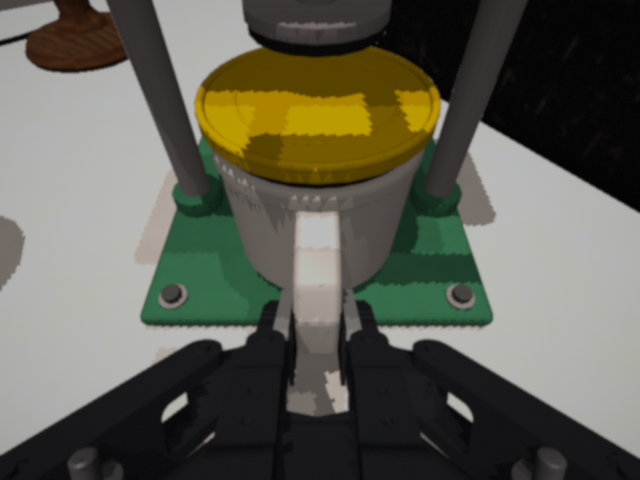

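The pot sits between the posts, which fit at x = 12.1, y = ±83, with the lid just under the pad's front at (318,40). Going the rest of the way in and lowering.

Request:
jog_arm(
  targets=[
    [0.4, 0, 0.5, 0, 0, 0],
    [0.8, 0, 1.1, 0, 0, 0],
    [1.1, -0.04, 1.6, 0, 0, 0],
    [1.3, -0.04, 1.87, 0, 0, 0],
    [1.3, -0.04, 1.87, 0, 0, 0],
    [1.1, -0.04, 2.0, 0, 0, 0],
    [0.9, -0.04, 2.14, 0, 0, 0],
    [0.8, -0.04, 2.2, 0, 0, 0],
  ],
)

```text
time_s: 11.08
position: [0.5766, -0.2533, 0.0465]
tool_rot: [[0.539, -0.346, 0.768], [-0.199, -0.938, -0.283], [0.819, -0.001, -0.574]]
ft_force: [-1.0, -0.0, -4.7]
grip_width: 0.016
gripper_force: 88.3
```

```bash
cat > st.py <<'E'
from kin import *
s=env.observe(); p=np.array(s["position"]); R=np.array(s["tool_rot"]); print(s["time_s"],p,s["ft_force"],s["wrist_torque"],s["grip_width"])
c,n,r,N=lid(p+.0714*np.array([.936,-.352,0])+[0,0,.06]); print(c,n,r,N,R.T@(c-p))
hd=-20.2; a=np.radians(hd); e=np.array([np.cos(a),np.sin(a)]); f=np.array([-e[1],e[0]]); o=np.array([.6466,-.2781])
print("lid in press",(c[:2]-o)@e,(c[:2]-o)@f)
E
python3 st.py
```

```text
11.0833 [ 0.57661322 -0.25332104  0.04646475] [-0.99999331 -0.03158538 -4.73711744] [0.43232341 1.13956312 0.00564883] 0.015986121639763123
[ 0.6429846  -0.27800569  0.10552876] [ 0.01104573 -0.00361945  0.99993244] 51.46153838437449 24126 [0.08902504 0.00015381 0.02403264]
lid in press -0.003425593099680992 -0.001159879592912042
```

Request:
jog_arm(
  targets=[
    [-0.04, -0.06, 0.03, 0, 0, 0],
    [-0.08, -0.06, 0.06, 0, 0, 0],
    [-0.12, -0.06, 0.08, 0, 0, 0],
    [-0.12, -0.06, 0.08, 0, 0, 0],
  ],
)

```text
time_s: 11.47
position: [0.5772, -0.2529, 0.0457]
tool_rot: [[0.538, -0.346, 0.769], [-0.199, -0.938, -0.283], [0.819, -0.0, -0.573]]
ft_force: [0.2, 0.5, -2.4]
grip_width: 0.0161
gripper_force: 88.4
```

Request:
jog_arm(
  targets=[
    [0.05, 0, 0.08, 0, 0, 0],
    [0.1, 0, 0.15, 0, 0, 0],
    [0.13, 0, 0.19, 0, 0, 0],
    [0.13, 0, 0.19, 0, 0, 0],
  ],
)

```text
time_s: 11.8
position: [0.5793, -0.2537, 0.0456]
tool_rot: [[0.538, -0.346, 0.769], [-0.199, -0.938, -0.283], [0.819, -0.0, -0.574]]
ft_force: [-1.5, 0.4, -2.1]
grip_width: 0.0164
gripper_force: 88.6
```

```bash
python3 st.py
```

```text
11.8 [ 0.57933764 -0.2536954   0.04562906] [-1.48902355  0.40481311 -2.12923086] [ 0.35643172  1.03352567 -0.02755253] 0.01636932451637762
[ 0.64543479 -0.27823888  0.10508044] [ 0.00695325 -0.00151886  0.99997467] 51.48448690680964 24063 [0.08914296 0.00014131 0.02364733]
lid in press -0.0010455884676502211 -0.0005326841985741673
```

Request:
jog_arm(
  targets=[
    [0.02, -0.03, 0.08, 0, 0, 0],
    [0.03, -0.03, 0.15, 0, 0, 0],
    [0.03, -0.03, 0.15, 0, 0, 0],
  ],
)

```text
time_s: 12.1
position: [0.5794, -0.2533, 0.0449]
tool_rot: [[0.539, -0.347, 0.767], [-0.2, -0.938, -0.283], [0.818, -0.001, -0.575]]
ft_force: [-13.9, 4.0, 6.1]
grip_width: 0.0164
gripper_force: 90.9
```

Request:
jog_arm(
  targets=[
    [0.02, 0, 0.08, 0, 0, 0],
    [0.02, 0, 0.14, 0, 0, 0],
    [0.02, 0, 0.14, 0, 0, 0],
  ],
)

```text
time_s: 12.35
position: [0.5795, -0.2533, 0.0448]
tool_rot: [[0.539, -0.348, 0.767], [-0.201, -0.938, -0.284], [0.818, -0.001, -0.576]]
ft_force: [-30.8, 6.7, 18.7]
grip_width: 0.0162
gripper_force: 93.5
```

```bash
python3 st.py
```

```text
12.35 [ 0.57949998 -0.25333093  0.04483083] [-30.82548981   6.65900957  18.66958806] [-0.17434488  0.89690765 -0.5827387 ] 0.01617932840949616
[ 0.6453364  -0.27804171  0.10483556] [1.81231124e-03 6.40094456e-04 9.99998153e-01] 51.55543929245524 24704 [0.08954309 0.00017297 0.0229702 ]
lid in press -0.001206004593946414 -0.0003816117589970868
```

Request:
jog_arm(
  targets=[
    [-0.02, 0, -0.1, 0, 0, 0],
    [-0.03, 0, -0.2, 0, 0, 0],
    [-0.03, 0, -0.2, 0, 0, 0],
  ],
)

```text
time_s: 12.65
position: [0.5794, -0.2535, 0.0452]
tool_rot: [[0.539, -0.347, 0.768], [-0.2, -0.938, -0.283], [0.818, -0.001, -0.575]]
ft_force: [-9.4, 2.2, 1.2]
grip_width: 0.0162
gripper_force: 89.8
```

Request:
jog_arm(
  targets=[
    [0, 0, 0, 0, 0, 0],
    [0, 0, 0, 0, 0, 0],
    [0, 0, 0, 0, 0, 0],
    [0, 0, 0, 0, 0, 0],
    [0, 0, 0, 0, 0, 0],
    [0, 0, 0, 0, 0, 0],
  ],
  hand=0.6,
)

```text
time_s: 13.15
position: [0.5804, -0.2538, 0.0453]
tool_rot: [[0.538, -0.346, 0.769], [-0.198, -0.938, -0.283], [0.819, -0.0, -0.573]]
ft_force: [0.3, -0.1, -0.3]
grip_width: 0.0514
gripper_force: 0.0
```

Request:
jog_arm(
  targets=[
    [0, 0, -0.6, 0, 0, 0],
    [0, 0, -1.8, 0, 0, 0],
    [0, 0, -3.5, 0, 0, 0],
    [0, 0, -5.5, 0, 0, 0],
    [0, 0, -7.5, 0, 0, 0],
    [0, 0, -9, 0, 0, 0],
    [0, 0, -9.5, 0, 0, 0],
  ],
)

```text
time_s: 13.73
position: [0.5054, -0.2257, 0.101]
tool_rot: [[0.538, -0.346, 0.768], [-0.199, -0.938, -0.284], [0.819, -0.0, -0.574]]
ft_force: [0.5, -0.7, -0.4]
grip_width: 0.0507
gripper_force: 0.0
```

```bash
python3 - <<'E'
from kin import *
s=env.observe(); print(s["time_s"],s["position"],np.round(s["q"],1))
im=env.get_image("wrist"); save(im,"w5"); P=cloud(im); np.savez("w5.npz",P=P,frame=im["frame"],d=im["depth"])
c,n,r,N=lid(np.array([.6466,-.278,.105])); 
hd=-20.2; a=np.radians(hd); e=np.array([np.cos(a),np.sin(a)]); f=np.array([-e[1],e[0]]); o=np.array([.6466,-.2781])
print(c,n,r,"lid in press",(c[:2]-o)@e,(c[:2]-o)@f)
# candidate press-down poses: tool pointing down over the bar, shut fingers
for dn in (90,75,60):
  for z in (.36,.307,.205):
    x=-.104
    for hd2 in (-20.2,69.8,-110.2):
      q,er=ik(np.r_[o+e*x,z],tool(hd2,dn),np.array([-35,20,85,0,70,60 if hd2<0 else -30])); print(dn,z,hd2,q.round(0),er.round(4)) if er<1e-3 else 0
E
```

```text
13.7333 [ 0.50539535 -0.22572059  0.10097139] [-46.4  27.5 124.4 136.3  31.5 -66.5]
[ 0.64452082 -0.27757388  0.10470648] [2.26913454e-03 2.73719396e-05 9.99997425e-01] 51.193521567480246 lid in press -0.00213296659197332 -0.00022417337105131623
90 0.36 -20.2 [-35.  25.  49.   0. 106.  75.] 0.0
90 0.36 69.8 [-35.  25.  49.  -0. 106. -15.] 0.0
90 0.36 -110.2 [-35.  25.  49.   0. 106. 165.] 0.0
90 0.307 -20.2 [-35.  25.  57.   0.  98.  75.] 0.0
90 0.307 69.8 [-35.  25.  57.  -0.  98. -15.] 0.0
90 0.307 -110.2 [-35.  25.  57.   0.  98. 165.] 0.0
90 0.205 -20.2 [-35.  28.  69.   0.  84.  75.] 0.0
90 0.205 69.8 [-35.  28.  69.  -0.  84. -15.] 0.0
90 0.205 -110.2 [-35.  28.  69.   0.  84. 165.] 0.0
75 0.36 -20.2 [-37.  17.  62.   4.  87.  74.] 0.0
75 0.36 69.8 [-41.  25.  49.  15. 110. -16.] 0.0
75 0.307 -20.2 [-37.  18.  69.   4.  79.  73.] 0.0
75 0.307 69.8 [-41.  26.  57.  14. 103. -19.] 0.0
75 0.205 -20.2 [-37.  22.  80.   5.  63.  72.] 0.0
75 0.205 69.8 [-41.  29.  68.  14.  88. -22.] 0.0
60 0.36 -20.2 [-39.  11.  75.  10.  66.  69.] 0.0
60 0.36 69.8 [-47.  27.  50.  29. 114. -17.] 0.0
60 0.307 -20.2 [-39.  12.  81.  11.  58.  68.] 0.0
60 0.307 69.8 [-47.  28.  57.  28. 107. -21.] 0.0
60 0.205 -20.2 [-39.  17.  92.  14.  43.  63.] 0.0
60 0.205 69.8 [-47.  32.  68.  27.  94. -28.] 0.0
```

View pics/w5.png

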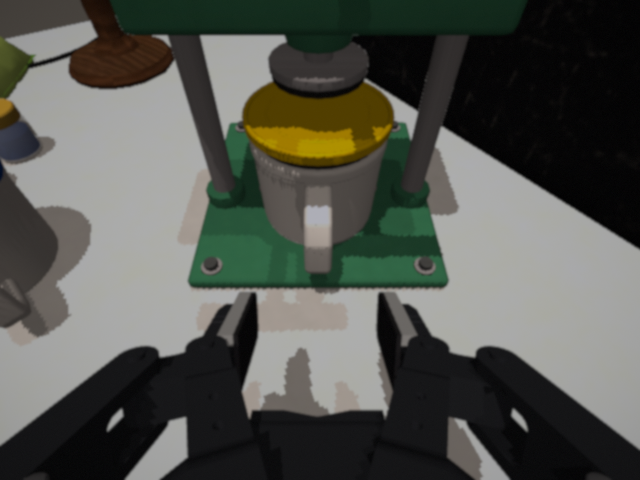

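The pot stands in the nest at column 318, midway between the posts, handle to the front and free of the gripper. Next is the lever.

```bash
cat >> kin.py <<'E'
def jrows(qb,n):
    qa=np.array(env.observe()["q"]); pc,Rc=fk(qa); rows=[]
    e=np.array([.9385,-.3453,0]); f=np.array([.3453,.9385,0]); o=np.array([.6466,-.2781,0])
    bar=np.array([o-.1*e+f*t+[0,0,.296] for t in np.linspace(-.055,.055,12)])
    for i in range(1,n+1):
        q=qa+(np.array(qb)-qa)*(1-np.cos(np.pi*i/n))/2; p,R=fk(q)
        rows.append((Rc.T@(p-pc)*100).round(1).tolist()+Ro.from_matrix(Rc.T@R).as_rotvec(degrees=True).round(1).tolist())
        ax=np.array([p-R[:,2]*t for t in np.linspace(0,.3,16)])
        print(((p-o)@e).round(3),((p-o)@f).round(3),p[2].round(3),"bar",np.linalg.norm(ax[:,None]-bar,axis=-1).min().round(3)) if i%3==0 else 0
        if i%8==0 or i==n: print(rows); rows=[]; pc,Rc=p,R
E
python3 - <<'E'
from kin import *
e=np.array([.9385,-.3453,0]); o=np.array([.6466,-.2781,0])
q,er=ik(o-.19*e+[0,0,.345],tool(-20.2,75),[-45,10,90,4,70,70]); print(q.round(1),er)
jrows(q,24)
z=np.load("w5.npz")
E
```

```text
[-40.2   7.8  76.6   5.1  81.5  69.8] 8.309686272411909e-11
-0.133 0.01 0.118 bar 0.168
-0.102 0.043 0.166 bar 0.117
[[0.3, -0.1, 0.0, 0.3, 0.3, -0.0], [1.1, -0.4, 0.1, 1.2, 1.3, -0.1], [2.3, -1.0, 0.3, 2.8, 2.8, -0.1], [4.0, -1.8, 0.4, 5.1, 4.7, -0.3], [6.0, -2.9, 0.3, 8.1, 6.6, -0.5], [8.1, -4.3, 0.2, 11.8, 8.4, -0.9], [10.1, -5.9, -0.2, 16.0, 9.7, -1.4], [12.0, -7.6, -0.9, 20.7, 10.0, -2.1]]
-0.086 0.094 0.221 bar 0.063
-0.102 0.13 0.256 bar 0.057
-0.134 0.117 0.274 bar 0.066
[[1.6, -1.8, 0.1, 4.8, -0.8, -0.3], [2.9, -3.6, -0.1, 9.3, -2.8, -0.6], [3.7, -5.1, -0.6, 13.1, -6.2, -0.8], [4.2, -6.2, -1.4, 15.7, -10.8, -0.9], [4.3, -6.8, -2.5, 16.9, -16.3, -0.8], [4.4, -6.8, -3.8, 16.4, -22.2, -0.4], [4.4, -6.3, -5.2, 14.3, -28.1, 0.2], [4.6, -5.4, -6.9, 10.8, -33.6, 1.1]]
-0.162 0.066 0.299 bar 0.063
-0.182 0.018 0.33 bar 0.089
-0.19 0.0 0.345 bar 0.103
[[-0.7, 0.9, -1.8, -3.9, -4.5, 2.8], [-1.3, 1.8, -3.8, -8.3, -8.2, 5.8], [-1.7, 2.8, -5.8, -12.7, -10.9, 8.9], [-2.1, 3.6, -7.7, -16.9, -12.9, 11.7], [-2.3, 4.2, -9.3, -20.5, -14.1, 14.2], [-2.5, 4.6, -10.6, -23.2, -14.9, 16.0], [-2.5, 4.9, -11.4, -24.9, -15.2, 17.2], [-2.6, 5.0, -11.7, -25.4, -15.3, 17.6]]
```

```bash
python3 - <<'E'
from kin import *
e=np.array([.9385,-.3453,0]); o=np.array([.6466,-.2781,0])
qa=np.array(env.observe()["q"])
qA,er=ik(o-.29*e+[0,0,.21],tool(-20.2,40),[-58,5,130,94,31,-30]); print(qA.round(1),er)
jrows(qA,12)
E
```

```text
[-62.6  -4.  130.2  70.4  33.3  -7.3] 4.0210949363284595e-14
-0.162 0.001 0.13 bar 0.173
-0.207 0.004 0.18 bar 0.157
[[0.2, -0.0, -0.3, 0.2, 0.2, 0.1], [0.8, -0.0, -1.2, 0.8, 0.6, 0.2], [1.6, -0.1, -2.7, 1.7, 1.2, 0.3], [2.4, -0.2, -4.6, 2.6, 1.6, 0.4], [3.0, -0.3, -6.9, 3.4, 1.6, 0.4], [3.2, -0.4, -9.3, 3.8, 1.1, 0.3], [3.1, -0.4, -11.6, 3.7, 0.0, 0.2], [2.6, -0.4, -13.7, 3.1, -1.3, 0.0]]
-0.264 0.003 0.206 bar 0.187
-0.29 0.0 0.21 bar 0.209
[[-0.6, 0.0, -1.7, -1.0, -1.4, -0.0], [-1.3, 0.1, -3.0, -2.0, -2.6, 0.0], [-1.7, 0.2, -3.8, -2.8, -3.4, 0.1], [-1.8, 0.2, -4.1, -3.0, -3.7, 0.1]]
```

Request:
jog_arm(
  targets=[
    [0.2, 0.0, -0.3, 0.2, 0.2, 0.1],
    [0.8, 0.0, -1.2, 0.8, 0.6, 0.2],
    [1.6, -0.1, -2.7, 1.7, 1.2, 0.3],
    [2.4, -0.2, -4.6, 2.6, 1.6, 0.4],
    [3.0, -0.3, -6.9, 3.4, 1.6, 0.4],
    [3.2, -0.4, -9.3, 3.8, 1.1, 0.3],
    [3.1, -0.4, -11.6, 3.7, 0.0, 0.2],
    [2.6, -0.4, -13.7, 3.1, -1.3, 0.0],
  ],
  hand=0,
)

```text
time_s: 14.5
position: [0.4167, -0.1896, 0.2002]
tool_rot: [[0.556, -0.305, 0.773], [-0.204, -0.952, -0.228], [0.805, -0.031, -0.592]]
ft_force: [-1.2, 0.3, 0.3]
grip_width: 0.0001
gripper_force: 0.0
```

Request:
jog_arm(
  targets=[
    [-0.6, 0.0, -1.7, -1.0, -1.4, 0.0],
    [-1.3, 0.1, -3.0, -2.0, -2.6, 0.0],
    [-1.7, 0.2, -3.8, -2.8, -3.4, 0.1],
    [-1.8, 0.2, -4.1, -3.0, -3.7, 0.1],
    [-1.8, 0.2, -4.1, -3.0, -3.7, 0.1],
  ],
)

```text
time_s: 14.92
position: [0.3748, -0.1784, 0.2097]
tool_rot: [[0.603, -0.345, 0.719], [-0.221, -0.939, -0.264], [0.766, -0.0, -0.642]]
ft_force: [0.2, 0.4, -0.3]
grip_width: 0.0001
gripper_force: 0.0
```

```bash
python3 - <<'E'
from kin import *
e=np.array([.9385,-.3453,0]); o=np.array([.6466,-.2781,0])
s=env.observe(); print(s["time_s"],s["q"],s["position"])
q,er=ik(o-.20*e+[0,0,.35],tool(-20.2,75),[-45,10,90,4,70,70]); print(q.round(1),er)
jrows(q,20)
im=env.get_image("wrist"); save(im,"w6"); P=cloud(im); ok=im["depth"]>0
h=cv2.cvtColor(im["frame"],cv2.COLOR_RGB2HSV); H=h[...,0].astype(int)
red=ok&((H<8)|(H>172))&(h[...,1]>150)&(P[...,2]>.2)
if red.sum()>30:
    d=P[red]-o; print(red.sum(),np.percentile(np.c_[d@e,d@np.array([.3453,.9385,0]),d[:,2]],[2,50,98],axis=0).round(4).tolist())
E
```

```text
14.9167 [-62.5958629   -3.87495546 130.20782933  70.56106056  33.26275219
  -7.55005642] [ 0.37484544 -0.17837252  0.209724  ]
[-40.7   6.6  77.2   5.3  82.1  69.4] 3.246958257818733e-11
-0.276 0.006 0.219 bar 0.192
-0.248 0.021 0.241 bar 0.158
[[0.2, -0.1, 0.0, 0.3, 0.0, -0.1], [0.7, -0.3, 0.2, 1.3, 0.0, -0.3], [1.6, -0.6, 0.4, 2.8, -0.1, -0.7], [2.6, -1.0, 0.6, 4.7, -0.4, -1.3], [3.8, -1.5, 0.9, 7.0, -1.1, -1.9], [5.1, -2.1, 1.1, 9.5, -2.3, -2.6], [6.3, -2.7, 1.3, 11.9, -4.2, -3.2], [7.4, -3.2, 1.3, 13.9, -6.7, -3.9]]
-0.225 0.035 0.266 bar 0.128
-0.212 0.033 0.292 bar 0.112
-0.204 0.017 0.321 bar 0.107
[[1.1, -0.3, -0.1, 1.5, -3.1, -0.2], [2.0, -0.4, -0.3, 2.3, -6.6, -0.2], [2.9, -0.3, -0.6, 2.3, -10.3, 0.1], [3.8, -0.0, -1.1, 1.4, -14.0, 0.7], [4.6, 0.4, -1.7, -0.1, -17.5, 1.6], [5.4, 0.8, -2.4, -2.2, -20.5, 2.7], [6.2, 1.3, -3.1, -4.6, -23.0, 4.0], [6.9, 1.8, -3.8, -7.0, -25.0, 5.2]]
-0.201 0.003 0.345 bar 0.112
[[0.3, 0.4, -0.8, -1.9, -1.4, 1.5], [0.6, 0.7, -1.4, -3.4, -2.4, 2.6], [0.8, 0.9, -1.7, -4.3, -3.0, 3.4], [0.8, 1.0, -1.9, -4.6, -3.1, 3.7]]
80 [[-0.3294, -0.1222, 0.2143], [-0.3174, -0.0137, 0.2341], [-0.1811, 0.0, 0.2506]]
```

Request:
jog_arm(
  targets=[
    [0.2, -0.1, 0.0, 0.3, 0.0, -0.1],
    [0.7, -0.3, 0.2, 1.3, 0.0, -0.3],
    [1.6, -0.6, 0.4, 2.8, -0.1, -0.7],
    [2.6, -1.0, 0.6, 4.7, -0.4, -1.3],
    [3.8, -1.5, 0.9, 7.0, -1.1, -1.9],
    [5.1, -2.1, 1.1, 9.5, -2.3, -2.6],
    [6.3, -2.7, 1.3, 11.9, -4.2, -3.2],
    [7.4, -3.2, 1.3, 13.9, -6.7, -3.9],
  ],
)

```text
time_s: 15.63
position: [0.4407, -0.1681, 0.2575]
tool_rot: [[0.705, -0.125, 0.698], [-0.172, -0.985, -0.002], [0.688, -0.119, -0.716]]
ft_force: [-0.3, 0.3, -1.0]
grip_width: 0.0001
gripper_force: 0.0
```

Request:
jog_arm(
  targets=[
    [1.1, -0.3, -0.1, 1.5, -3.1, -0.2],
    [2.0, -0.4, -0.3, 2.3, -6.6, -0.2],
    [2.9, -0.3, -0.6, 2.3, -10.3, 0.1],
    [3.8, 0.0, -1.1, 1.4, -14.0, 0.7],
    [4.6, 0.4, -1.7, -0.1, -17.5, 1.6],
    [5.4, 0.8, -2.4, -2.2, -20.5, 2.7],
    [6.2, 1.3, -3.1, -4.6, -23.0, 4.0],
    [6.9, 1.8, -3.8, -7.0, -25.0, 5.2],
  ],
)

```text
time_s: 16.3
position: [0.4604, -0.1979, 0.3307]
tool_rot: [[0.911, -0.266, 0.314], [-0.271, -0.962, -0.029], [0.31, -0.058, -0.949]]
ft_force: [0.1, 0.3, -0.3]
grip_width: 0.0001
gripper_force: 0.0
```

Request:
jog_arm(
  targets=[
    [0.3, 0.4, -0.8, -1.9, -1.4, 1.5],
    [0.6, 0.7, -1.4, -3.4, -2.4, 2.6],
    [0.8, 0.9, -1.7, -4.3, -3.0, 3.4],
    [0.8, 1.0, -1.9, -4.6, -3.1, 3.7],
    [0.8, 1.0, -1.9, -4.6, -3.1, 3.7],
  ],
)

```text
time_s: 16.72
position: [0.4587, -0.2087, 0.3501]
tool_rot: [[0.907, -0.345, 0.243], [-0.333, -0.939, -0.088], [0.258, -0.001, -0.966]]
ft_force: [-0.6, -0.1, -0.1]
grip_width: 0.0001
gripper_force: 0.0
```

```bash
python3 - <<'E'
from kin import *
e=np.array([.9385,-.3453,0]); f=np.array([.3453,.9385,0]); o=np.array([.6466,-.2781,0])
s=env.observe(); print(s["time_s"],np.round(s["q"],1),s["position"],s["tool_rot"])
im=env.get_image("wrist"); save(im,"w7"); P=cloud(im); ok=im["depth"]>0
h=cv2.cvtColor(im["frame"],cv2.COLOR_RGB2HSV); H=h[...,0].astype(int)
red=ok&((H<8)|(H>172))&(h[...,1]>150)&(P[...,2]>.2)
d=P[red]-o; D_=np.c_[d@e,d@f,d[:,2]]; print(red.sum(),np.percentile(D_,[1,50,99],axis=0).round(4).tolist())
plan((o-.104*e+[0,0,.34],-20.2,75),(o-.104*e+[0,0,.312],-20.2,75),(o-.106*e+[0,0,.205],-20.2,75))
E
```

```text
16.7167 [-40.7   6.6  77.2   5.3  82.2  69.4] [ 0.4587431  -0.20873421  0.35005531] [[ 0.90665805 -0.3448417   0.24301313]
 [-0.33346992 -0.93865981 -0.08783831]
 [ 0.25839697 -0.00139826 -0.96603781]]
5882 [[-0.1108, -0.053, 0.2978], [-0.1024, 0.0042, 0.3053], [-0.0906, 0.0526, 0.3088]]
[9.07, 0.03, 3.44, -0.11, 0.04, 0.01]
[8.35, 0.04, 6.14, -0.11, 0.04, 0.01]
[5.39, 0.06, 16.43, -0.11, 0.04, 0.01]
```

View pics/w7.png

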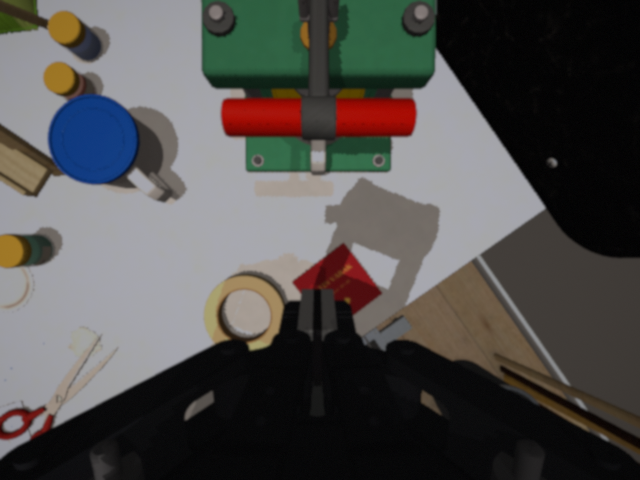

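The wrist view shows the red bar level at row 117, columns 222–415, with the dark clamp at column 318 directly ahead of the shut fingers. Moving over it, then down.

Request:
jog_arm(
  targets=[
    [1.5, 0, 0.5, 0, 0, 0],
    [4, 0, 1.3, 0, 0, 0],
    [6.5, 0, 2.3, 0, 0, 0],
    [8.3, 0, 3.1, 0, 0, 0],
    [9, 0, 3.4, 0, 0, 0],
    [8.7, 0, 4.6, 0, 0, 0],
    [8.3, 0, 5.8, 0, 0, 0],
    [8.3, 0, 5.8, 0, 0, 0],
  ],
)

```text
time_s: 17.43
position: [0.5465, -0.241, 0.3129]
tool_rot: [[0.907, -0.345, 0.239], [-0.335, -0.938, -0.085], [0.254, -0.003, -0.967]]
ft_force: [-0.7, 0.1, -0.3]
grip_width: 0.0002
gripper_force: 0.0
```

Request:
jog_arm(
  targets=[
    [-0.2, 0, 0.6, 0, 0, 0],
    [-0.4, 0, 1.4, 0, 0, 0],
    [-0.6, 0, 2.3, 0, 0, 0],
    [-0.9, 0, 3.2, 0, 0, 0],
    [-1.1, 0, 4.1, 0, 0, 0],
    [-1.3, 0, 5.0, 0, 0, 0],
    [-1.6, 0, 5.9, 0, 0, 0],
    [-1.7, 0, 6.5, 0, 0, 0],
  ],
)

```text
time_s: 18.1
position: [0.5467, -0.2412, 0.2486]
tool_rot: [[0.907, -0.345, 0.242], [-0.334, -0.938, -0.088], [0.257, -0.001, -0.966]]
ft_force: [-8.1, 2.3, 7.4]
grip_width: -0.0
gripper_force: 4.4
```

```bash
python3 - <<'E'
from kin import *
e=np.array([.9385,-.3453,0]); f=np.array([.3453,.9385,0]); o=np.array([.6466,-.2781,0])
s=env.observe(); d=np.array(s["position"])-o; print(s["time_s"],d@e,d@f,d[2],s["ft_force"])
plan((o-.107*e+[0,0,.206],-20.2,75))
E
```

```text
18.1 -0.10651476100564154 0.0001483686458069296 0.24857415830857635 [-8.12212439  2.30414887  7.38915592]
[-1.14, 0.02, 4.1, -0.04, 0.09, -0.01]
```

Request:
jog_arm(
  targets=[
    [-0.2, 0, 0.7, 0, 0, 0],
    [-0.4, 0, 1.5, 0, 0, 0],
    [-0.6, 0, 2.2, 0, 0, 0],
    [-0.8, 0, 2.9, 0, 0, 0],
    [-1.0, 0, 3.5, 0, 0, 0],
    [-1.1, 0, 3.9, 0, 0, 0],
    [-1.1, 0, 4.1, 0, 0, 0],
  ],
)

```text
time_s: 18.68
position: [0.5495, -0.2423, 0.2087]
tool_rot: [[0.904, -0.346, 0.25], [-0.333, -0.938, -0.092], [0.267, -0.0, -0.964]]
ft_force: [0.7, 2.5, 12.7]
grip_width: 0.0001
gripper_force: 5.6
```

Request:
jog_arm(
  targets=[
    [-0.05, 0, 0.2, 0, 0, 0],
    [-0.1, 0, 0.35, 0, 0, 0],
    [-0.1, 0, 0.35, 0, 0, 0],
  ],
)

```text
time_s: 18.93
position: [0.55, -0.2425, 0.2057]
tool_rot: [[0.904, -0.346, 0.252], [-0.333, -0.938, -0.093], [0.268, 0.0, -0.963]]
ft_force: [4.1, 0.4, 10.2]
grip_width: 0.0003
gripper_force: 4.4
```

```bash
cat > pr.py <<'E'
from kin import *
e=np.array([.9385,-.3453,0]); f=np.array([.3453,.9385,0]); o=np.array([.6466,-.2781,0])
s=env.observe(); d=np.array(s["position"])-o; print(s["time_s"],d@e,d@f,d[2],s["ft_force"])
for c in ("scene","side"):
    im=env.get_image(c); P=cloud(im); ok=im["depth"]>0; h=cv2.cvtColor(im["frame"],cv2.COLOR_RGB2HSV); H=h[...,0].astype(int)
    D_=P-o; X,Y=D_@e,D_@f
    red=ok&((H<8)|(H>172))&(h[...,1]>150)&(P[...,2]>.15)&(np.abs(X+.1)<.04)&(np.abs(Y)<.06)
    print(c,"bar",red.sum(),X[red].mean().round(4),np.percentile(P[red][:,2],[2,50,98]).round(4))
    y=ok&(np.abs(H-25)<7)&(h[...,1]>150)&(np.hypot(X,Y)<.07)&(P[...,2]>.06)&(P[...,2]<.13)
    if y.sum()>10: print(" lid",y.sum(),np.percentile(P[y][:,2],[5,50,95]).round(4))
E
python3 pr.py
```

```text
18.9333 -0.10290975067305033 1.7655080437540553e-05 0.20573610903132283 [ 4.08196371  0.39434882 10.1794424 ]
scene bar 215 -0.1087 [0.1865 0.1994 0.2065]
 lid 278 [0.0964 0.0993 0.1016]
side bar 175 -0.1094 [0.1869 0.1993 0.2065]
 lid 190 [0.0976 0.0997 0.1024]
```

Request:
jog_arm(
  targets=[
    [-0.03, 0, 0.1, 0, 0, 0],
    [-0.05, 0, 0.2, 0, 0, 0],
    [-0.05, 0, 0.2, 0, 0, 0],
  ],
)

```text
time_s: 19.28
position: [0.5503, -0.2427, 0.2044]
tool_rot: [[0.904, -0.346, 0.253], [-0.333, -0.938, -0.094], [0.27, 0.0, -0.963]]
ft_force: [4.7, 1.2, 13.6]
grip_width: 0.0001
gripper_force: 5.8
```

Request:
jog_arm(
  targets=[
    [-0.03, 0, 0.1, 0, 0, 0],
    [-0.05, 0, 0.2, 0, 0, 0],
    [-0.05, 0, 0.2, 0, 0, 0],
  ],
)

```text
time_s: 19.53
position: [0.5504, -0.2427, 0.2042]
tool_rot: [[0.903, -0.345, 0.255], [-0.332, -0.938, -0.095], [0.272, 0.001, -0.962]]
ft_force: [-2.6, 3.8, 24.5]
grip_width: -0.0002
gripper_force: 12.7
```

```bash
python3 pr.py
```

```text
19.5333 -0.1024927867557749 3.7765750924292943e-06 0.20416827923311923 [-2.55258907  3.80280715 24.51510815]
scene bar 214 -0.1083 [0.1853 0.198  0.2047]
 lid 275 [0.096  0.0988 0.1015]
side bar 172 -0.1089 [0.1858 0.1976 0.2047]
 lid 189 [0.0971 0.0997 0.1021]
```

Request:
jog_arm(
  targets=[
    [-0.03, 0, 0.1, 0, 0, 0],
    [-0.05, 0, 0.15, 0, 0, 0],
    [-0.05, 0, 0.15, 0, 0, 0],
    [-0.05, 0, 0.15, 0, 0, 0],
  ],
)

```text
time_s: 19.97
position: [0.5504, -0.2428, 0.2041]
tool_rot: [[0.903, -0.345, 0.256], [-0.332, -0.938, -0.096], [0.274, 0.002, -0.962]]
ft_force: [-6.8, 6.6, 34.3]
grip_width: -0.0
gripper_force: 17.7
```

Request:
jog_arm(
  targets=[
    [0.1, 0, -0.5, 0, 0, 0],
    [0.4, 0, -1.3, 0, 0, 0],
    [0.6, 0, -2.2, 0, 0, 0],
    [0.8, 0, -3.1, 0, 0, 0],
    [1.1, 0, -4.0, 0, 0, 0],
    [1.3, 0, -4.9, 0, 0, 0],
    [1.6, 0, -5.8, 0, 0, 0],
    [1.8, 0, -6.6, 0, 0, 0],
  ],
)

```text
time_s: 20.63
position: [0.5486, -0.242, 0.2669]
tool_rot: [[0.906, -0.345, 0.246], [-0.334, -0.938, -0.09], [0.262, -0.001, -0.965]]
ft_force: [2.2, -0.5, 3.4]
grip_width: -0.0
gripper_force: 1.5
```

Request:
jog_arm(
  targets=[
    [0.2, 0, -0.8, 0, 0, 0],
    [0.4, 0, -1.6, 0, 0, 0],
    [0.6, 0, -2.4, 0, 0, 0],
    [0.8, 0, -3.2, 0, 0, 0],
    [1.1, 0, -4.2, 0, 0, 0],
    [1.3, 0, -5.4, 0, 0, 0],
    [1.6, 0, -7, 0, 0, 0],
    [1.6, 0, -8, 0, 0, 0],
  ],
)

```text
time_s: 21.3
position: [0.5431, -0.24, 0.3476]
tool_rot: [[0.906, -0.345, 0.243], [-0.334, -0.938, -0.088], [0.259, -0.001, -0.966]]
ft_force: [-0.9, 0.4, -0.7]
grip_width: -0.0001
gripper_force: 0.0
```

Request:
jog_arm(
  targets=[
    [-1, 0, -0.5, 0, 0, 0],
    [-4, 0, -1, 0, 0, 0],
    [-7, 0, -1.5, 0, 0, 0],
    [-10, 0, -2, 0, 0, 0],
    [-12, 0, -2, 0, 0, 0],
    [-12, 0, -2, 0, 0, 0],
  ],
)

```text
time_s: 21.8
position: [0.426, -0.196, 0.3338]
tool_rot: [[0.907, -0.346, 0.241], [-0.335, -0.938, -0.087], [0.257, -0.002, -0.967]]
ft_force: [-0.1, 0.4, 0.3]
grip_width: -0.0002
gripper_force: 0.0
```

```bash
sed -i 's/    if y.sum()>10/    save(im,c+"_end")\n    if y.sum()>10/' pr.py; python3 pr.py; python3 - <<'E'
from h import *
a=cv2.imread("pics/scene_end.png"); 
im=env.get_image("wrist"); w=cv2.cvtColor(im["frame"],cv2.COLOR_RGB2BGR)
cv2.imwrite("pics/end2.png",np.hstack([cv2.resize(a[100:400,180:480],(400,400)),cv2.resize(w,(400,400))]))
for t in ["pot","shut_pot","pigment_jar","glue_bottle","masking_tape"]:
    sc=env.get_image("scene"); P=cloud(sc); r=env.regions_of("scene",t)
    if r: m=r[0]["pixels"]&(sc["depth"]>0); print(t,r[0]["score"],np.percentile(P[m],[50],axis=0).round(3).tolist())
E
```

```text
21.8 -0.23532349656991486 0.0008592783994631063 0.33375520628978994 [-0.1016301   0.43009801  0.26108205]
scene bar 250 -0.1037 [0.2877 0.3013 0.3084]
 lid 515 [0.0961 0.0988 0.1016]
side bar 201 -0.105 [0.2886 0.3006 0.3084]
 lid 370 [0.0972 0.0998 0.102 ]
pot 0.9 [[0.633, -0.244, 0.076]]
shut_pot 0.76 [[0.664, 0.007, 0.07]]
pigment_jar 0.75 [[0.6, 0.172, 0.04]]
glue_bottle 0.86 [[0.707, 0.245, 0.065]]
masking_tape 0.94 [[0.418, -0.072, 0.021]]
```

View pics/end2.png

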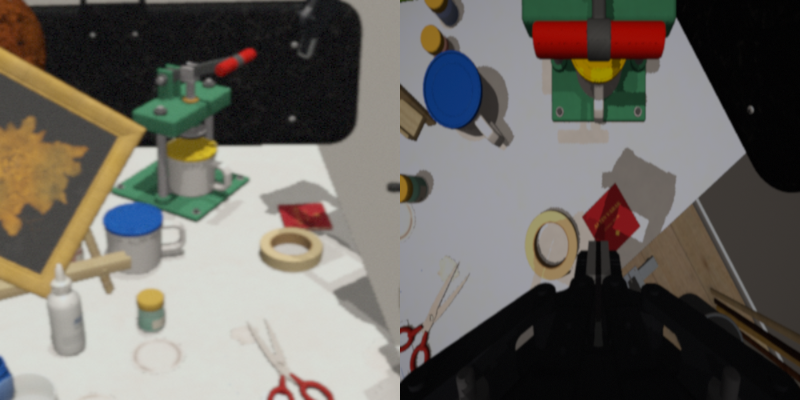

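The pot stands in the press with the lid flush (top at about 98 mm, the home height). The lever is back up and the bystanders are unmoved.

```bash
python3 -c "
from rig import env
print(env.close_job())"
```

```text
the job is handed in; nothing more can be done
None
```

The yellow-lidded pot is standing in the press against the stop, its lid pressed home (top at about 98 mm, the home height) and the lever back up; the other things are where they were, and I handed the job in at about 22 s.

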